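# Lock the knee model's shaft on its stand

## Robot

A 7-joint arm with a two-finger parallel gripper is mounted at the origin on the work surface. World frame = base frame: x ahead of the robot, y to its left, z up, the work surface at z = 0. Lengths are in m, angles in rad, forces in N, time in s.
With the tool pointing down it reaches from about 0.425 to 0.925 m from the base axis. Payload 6.8 kg.
Tool frame: the origin (TCP) lies at the very end of the fingers, on their centre line; the grasp point (between the pads) lies 19 mm behind it; z points along the fingers, y is the line along which they close (so a half turn about z gives the same grasp; the last joint's range is limited). The gripper opens to 85 mm and grips with 20 to 120 N. Pads are 22 mm wide; open, the fingers measure 114 mm over their backs; the gripper's body (76 mm by 85 mm) begins 54 mm behind the grasp point. The pads swing forward as they close: fully open they stand 13 mm farther back than shut.
Start: joints at [-1.258, 0.477, 0.022, 1.555, -0.011, 1.109, -0.083], TCP at [0.276, 0.616, 0.231] pointing down, gripper open.
Joint ranges: [-2.96, 2.96], [-0.34, 2.1], [-1.41, 1.46], [0.24, 2.44], [-1.37, 4.51], [0.17, 1.92], [-2.96, 2.96]. Speed limits (rad/s): [2.39, 2.39, 3.14, 3.14, 3.14, 3.14, 3.14].

## Interface

Orientations are given as a unit quaternion [w, x, y, z].
In Python, from station import bot gives the robot as it stands.
- The arm moves only by the tool jog_arm, never from a script. Its argument "motion" is a list of rows, each a list of 7 numbers: the turn, a rotation vector about the tool's x, y, z in rad, then the shift along the tool's x, y, z in mm, then the finger opening in mm, from 0 to 85.4. A call has 1 to 10 rows; each row is the pose to reach, as a shift and turn from the pose commanded when the call began, along the tool's axes at that moment; what a row does not reach only later rows make up. A row lasts 1/8 s, in which the tool goes at most 62.5 mm and 10.7 degrees, less where a joint would pass 70% of its speed; a pose out of reach is approached as far as the arm can. A call with a gripper value outside its range is refused whole. The fingers move at their own pace and stop on an object; "grip_force" is the grip in N (left out, the last holds). Time passes only in rows, so rows that repeat a pose let the fingers close. It gives the time, the measured TCP pose, the force, the opening and the grip force at its end, in the units of the state.
- bot.get_obs(): the state, without advancing time (a new reading comes with each control period).
- bot.read_camera(name): name is "side" or "top" or "wrist"; returns a dict with "pixels" (400x640x3 uint8, red, green, blue), "camera_matrix" (3x3 intrinsics, pixels), "distortion" ([k1, k2, p1, p2, k3] as OpenCV has them; the pictures are not rectified), "T" (4x4, takes a point from camera to world coordinates); the wrist camera has in their place "tool_from_camera" (4x4, takes a point from camera to tool coordinates, whose origin is the TCP and whose axes are the flange's). Camera axes: x right, y down, z forward; pixel columns grow to the right and rows downward; lengths in m; the calibration is good to about 2 mm. A picture is of the moment at which its call begins: read the wrist's pose just before it. There is no depth.
- bot.hand_in(): hands the job in; it is judged then, once.
Trained networks look in a picture, given as the dict that the camera call returned (one of the last four; its "shot" number tells which), for a name from the list of things; names that differ only in an ending like _2 or _b are one class to them, and where a whole thing is asked for, a point or a joint stands for the part that bears it (a point fixed in the world has none). Each returns a list of dicts, best first, with "score" (0 to 1); they miss things now and then, are a little off and sometimes report something else, mostly with a low value. They report only what shows in the picture. A call takes as long as a camera call. They do not tell look-alikes from the thing itself.
- bot.spot_in(thing, picture): "xy" ([column, row] in pixels, amid what is visible of it).
- bot.tip_of(thing, picture): "xy" ([column, row] in pixels: a listed point, or the origin of a listed thing).
The state is a dict: "t": time; "q": joint angles; "joint_vel": joint speeds; "joint_torque": joint torques, N m; "eef_pos": TCP position; "tool_rot": TCP orientation; "contact_force": force on the tool from outside, world axes, zero at the start; "torque": the same for the moment, N m; "gripper_width": opening from 0.0 (shut) to 1.0 (fully open); "grasp_force": force on a finger pad.
Only numpy, scipy, OpenCV 4.12 (cv2) and the standard library are available. Lean on these libraries where they do the work, as an engineer would, in place of code of your own. Each camera call takes 0.05 s, during which the arm holds its last target. There are 200 camera calls.

## Task

The knee-joint model on the display stand has slipped round: swing it by its femur until it stands upright, so that the red flat of its shaft faces straight up under the setscrew. Then take the blue T-handle hex key from its orange holder and with it tighten the setscrew on top of the hub clockwise until it comes hard up against its stop, and stand the key back in its holder. Leave the vertebra, the mouse and the stapler where they are.

Things in the scene. Friction and masses are not known exactly. Their poses are not given: they have to be found in the camera images.
- stand: Fixed display stand, origin on the desk under the centre of its hub, z up. White base plate 150 x 110 x 14 mm (its centre 10 mm to -y), a 30 mm square post and on it a 46 x 46 mm aluminium hub block from 86 to 142 mm high. The shaft runs through the hub along the stand's y axis, 112 mm above the desk, and ends 70 mm out on the -y side. The knee-joint model is fixed on its +y end.
- shaft (a joint): Angle of the shaft, rad: 0 = red flat faces straight up and the femur stands upright (what is wanted); positive = femur leans towards the stand's +x. Range -1.4 to 1.4. Stiff to turn (friction 0.12 N m, about 2 N at the femur); it stays where it is left. Starts leaning by 0.5 to 1.15.
- femur_grip (a point): A good place to pinch the femur: on the axis of the 22 mm thick ivory femur rod, 70 mm from the shaft's axis; the rod ends 25 mm farther out (207 mm above the desk when upright: carry the key over it). The femur swings in the stand's x-z plane, 110 mm to the +y side of the hub's centre. Pinched with the fingers closing along the stand's y axis it can be led along its arc and pivots between the pads.
- knee_axis (a point): The point on the shaft's axis at the middle of the knee model, 112 mm above the desk, 110 mm from the hub's centre along the stand's y. The tibia (the lower bone, with a 50 mm wide top) hangs 85 mm below it.
- socket (a point): Centre of the mouth of the setscrew's hex socket, flush with the top of the hub, 142 mm above the desk, straight over the shaft; it faces up. The dark socket is 12.9 mm across flats and 16 mm deep, its top 4 mm flared to about 17 mm so that the key's tip is pushed towards the middle, in a screw head 22 mm across. Its flats (and a small yellow mark on the rim) lie along the point's x axis and every 60 degrees from it; at screw = 0 its x axis is the stand's x axis.
- screw (a joint): How far the setscrew is turned in, rad, growing clockwise as seen from above. Starts at 0 to 0.4; turns against an even friction of about 0.06 N m up to a hard stop at 2.5. Tight = within 0.2 rad of the stop.
- holder: Fixed orange key holder, origin on the desk under its centre: foot 75 x 75 x 12 mm, block 62 x 62 mm up to 62 mm high, with a vertical 18 mm round hole in the centre; the hole's floor is 12 mm above the desk.
- key: T-handle hex key, 90 g, standing tip down in the holder. Origin at the centre of its tip, z up the shank. Dark hex shank 12 mm across flats (flats face along the key's x axis and every 60 degrees from it), its lowest 4 mm tapering to 7 mm; blue handle bar 62 (along key x) x 16 (along key y) x 18 mm, from 89 to 107 mm above the tip. It fits the socket with 0.45 mm of play a side and about 0.17 rad of play in turn either way; it stays standing in the socket when let go.
- key_handle (a point): Centre of the key's blue handle bar, 98 mm above the tip, axes as the key's.
- vertebra: Loose vertebra model, bystander: ivory body 42 mm across with spine and side wings 70 mm wide, 26 mm high, origin under the body's centre.
- mouse: Loose black computer mouse, bystander, 105 x 60 x 32 mm, origin under its centre.
- stapler: Loose blue stapler, bystander, 130 x 34 x 37 mm, origin under its centre.
Not all that is in view belongs to the job. What is meant by the holder is not green, pink or purple, and is the larger of those in its own colour.

How it is judged:
By the outcome, as a careful person would: the job done as asked, in the order asked, and still so for the second after the job is handed in, with the robot touching nothing.
It also fails if it takes over 72 s, if anything falls off the work surface, if the arm or the gripper's body presses on something with over 40 N, if the wrist force passes 120 N, or if a joint passes its speed limit or range.

## Working session

There is one attempt and no reset: what is moved stays moved. The work goes in short steps, Python scripts to look and compute and a tool call to move; the robot and the scene stay as the last step left them, time stands still between calls to the robot, and variables do not carry over. Pictures are saved under pics/ and viewed, at most 10 in all, crops included, and the job is handed in when it is done.

Besides the shell and the picture viewer there is one more tool, called as name(argument=value, ...) on one line, values as JSON. jog_arm: Moves the arm, as the interface text tells. Its arguments: {"type":"object","properties":{"motion":{"type":"array"},"grip_force":{"type":"number"}},"required":["motion"]}

```bash
mkdir -p pics; ls; cat > h.py <<'E'
from station import bot
import cv2, numpy as np
from scipy.spatial.transform import Rotation as R
def tool():
    o=bot.get_obs(); q=o['tool_rot']; T=np.eye(4)
    T[:3,:3]=R.from_quat([q[1],q[2],q[3],q[0]]).as_matrix(); T[:3,3]=o['eef_pos']; return T
def cam(n):
    Tt=tool() if n=='wrist' else None
    p=bot.read_camera(n)
    p['Tw']=Tt@np.array(p['tool_from_camera']) if n=='wrist' else np.array(p['T'])
    p['K']=np.array(p['camera_matrix']);p['D']=np.array(p['distortion']); return p
def ray(p,xy):
    u=cv2.undistortPoints(np.array([[xy]],float),p['K'],p['D'])[0,0]
    return p['Tw'][:3,3],p['Tw'][:3,:3]@np.array([u[0],u[1],1])
def onz(p,xy,z):
    o,d=ray(p,xy); return o+d*(z-o[2])/d[2]
def proj(p,X):
    Ti=np.linalg.inv(p['Tw']); c=(Ti[:3,:3]@np.atleast_2d(X).T).T+Ti[:3,3]
    return cv2.projectPoints(c,np.zeros(3),np.zeros(3),p['K'],p['D'])[0][:,0]
def tri(ps,xys):
    A=np.zeros((3,3));b=np.zeros(3)
    for p,x in zip(ps,xys):
        o,d=ray(p,x);d=d/np.linalg.norm(d);M=np.eye(3)-np.outer(d,d);A+=M;b+=M@o
    return np.linalg.solve(A,b)
def save(p,n,crop=None,s=1):
    im=p['pixels'][:,:,::-1]
    if crop: im=im[crop[1]:crop[3],crop[0]:crop[2]]
    cv2.imwrite('pics/'+n,cv2.resize(np.ascontiguousarray(im),None,fx=s,fy=s,interpolation=cv2.INTER_CUBIC))
E
python3 - <<'E'
from h import *
o=bot.get_obs();print(o['t'],o['eef_pos'],o['tool_rot'],o['gripper_width'])
P={n:cam(n) for n in('top','side')}
for n,p in P.items():
    print(n,p['Tw'][:3,3].round(3),p['K'][0,0]); save(p,n+'1.png',s=1.25)
    for t in['stand','femur_grip','knee_axis','socket','holder','key','key_handle','vertebra','mouse','stapler']:
        print(t,[(np.round(r['xy'],1).tolist(),round(r['score'],2)) for r in bot.tip_of(t,p)[:3]])
E
```

```text
pics
0.0 [0.27551101 0.61556152 0.23033444] [-1.17814223e-04  2.08835693e-01  9.77950316e-01 -9.04989460e-04] 1.0009763129626037
top [ 0.302 -0.04   1.48 ] 492.66356242916584
stand [([324.8, 195.0], 0.79)]
femur_grip []
knee_axis [([285.3, 182.8], 0.8)]
socket [([325.9, 185.5], 0.37)]
holder [([442.2, 209.8], 0.9), ([405.4, 245.1], 0.89), ([371.3, 265.5], 0.87)]
key [([402.4, 210.4], 0.57)]
key_handle [([324.0, 187.3], 0.54), ([407.8, 207.3], 0.49)]
vertebra [([221.6, 220.6], 0.6)]
mouse [([386.4, 156.0], 0.96)]
stapler [([252.7, 157.4], 0.61)]
side [ 0.204 -0.729  0.727] 388.0286958269543
stand [([317.5, 224.9], 0.87)]
femur_grip [([320.6, 152.9], 0.7)]
knee_axis [([301.3, 171.7], 0.79)]
socket [([355.1, 286.6], 0.6), ([313.3, 183.7], 0.4)]
holder [([265.8, 290.1], 0.74), ([346.7, 290.5], 0.67), ([309.2, 307.8], 0.62)]
key [([351.3, 288.9], 0.51)]
key_handle [([352.3, 258.8], 0.82), ([350.5, 288.2], 0.2)]
vertebra [([249.1, 173.4], 0.8)]
mouse [([396.0, 258.5], 0.68)]
stapler []
```

View pics/top1.png

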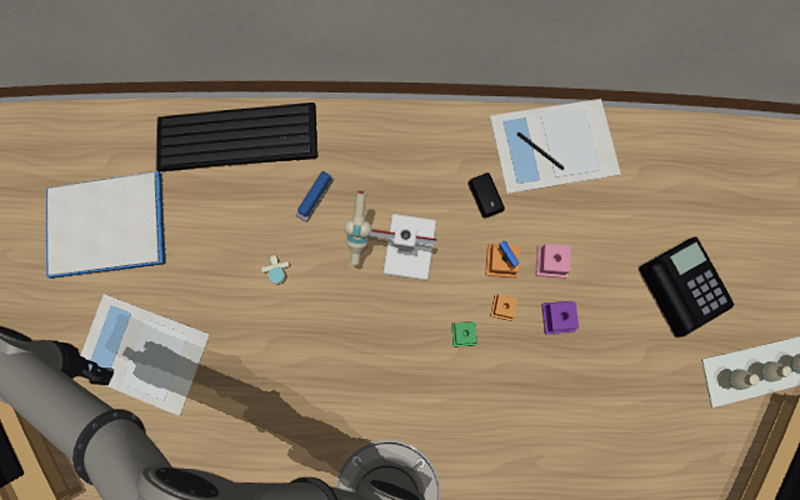

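View pics/side1.png

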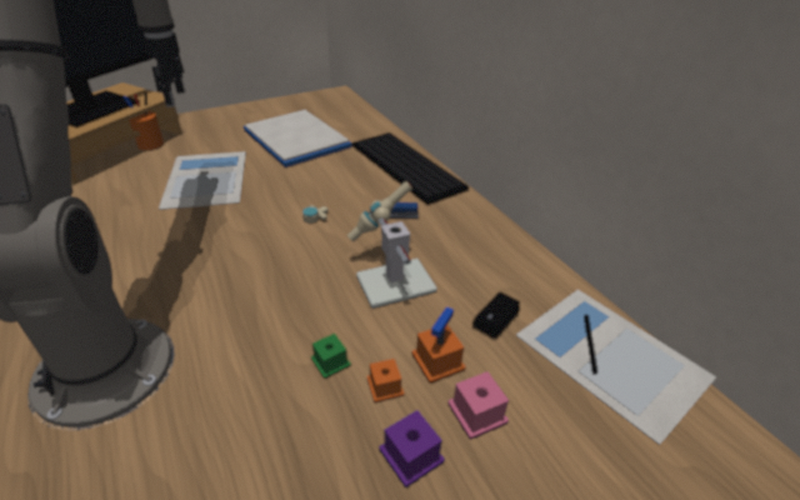

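The top view shows the stand hub at about (405,234) in the enlarged picture. The femur leans away from the robot, with its tip at (360,193). The key stands in the larger orange holder, (503,260), with its blue bar at (509,255). The vertebra, mouse and stapler are clear of the work area.

```bash
python3 - <<'E'
from h import *
p=cam('top');s=cam('side')
soc=onz(p,[324.3,187.3],.142);print('socket',soc)
hsv=cv2.cvtColor(p['pixels'],cv2.COLOR_RGB2HSV)
def blob(m,box):
    k=np.zeros_like(m);x0,y0,x1,y1=box;k[y0:y1,x0:x1]=m[y0:y1,x0:x1]
    ys,xs=np.nonzero(k);return np.c_[xs,ys].astype(np.float32)
w=cv2.inRange(hsv,(0,0,150),(180,45,255))
pts=blob(w,(300,165,355,228))
W=np.array([onz(p,x,.014)[:2] for x in pts]);r=cv2.minAreaRect(W.astype(np.float32)*1000);print('plate',r,len(pts))
o=cv2.inRange(hsv,(5,150,80),(18,255,255))
pts=blob(o,(385,190,420,225));W=np.array([onz(p,x,.03)[:2] for x in pts]);print('holder',cv2.minAreaRect(W.astype(np.float32)*1000),len(pts))
b=cv2.inRange(hsv,(100,120,60),(125,255,255))
pts=blob(b,(390,185,420,220));W=np.array([onz(p,x,.119)[:2] for x in pts]);r=cv2.minAreaRect(W.astype(np.float32)*1000);print('bar',r,cv2.boxPoints(r),len(pts))
print('knee',onz(p,[285.3,182.8],.112),'femurtip',onz(p,[288,154],.16))
T=tool();print(T[:3,:3].round(3))
E
```

```text
socket [ 0.58484199 -0.02649577  0.142     ]
plate ((584.2703857421875, -22.53325653076172), (147.85238647460938, 150.85482788085938), 83.17400360107422) 1459
holder ((550.605712890625, -258.08349609375), (75.24917602539062, 76.51802825927734), 89.74020385742188) 464
bar ((552.4434204101562, -259.0597229003906), (59.45170593261719, 17.29143524169922), 31.010906219482422) [[ 522.512   -266.96454]
 [ 531.4206  -281.7845 ]
 [ 582.3748  -251.1549 ]
 [ 573.46625 -236.33496]] 121
knee [0.60133669 0.08513374 0.112     ] femurtip [0.67294009 0.0767978  0.16      ]
[[-0.913  0.409 -0.   ]
 [ 0.409  0.913 -0.   ]
 [ 0.    -0.    -1.   ]]
```

```bash
cat >> h.py <<'E'
def rel(target, ydir_deg=None):
    """move to world TCP target, tool down, closing line (tool y) at world angle ydir_deg (mod 180)"""
    T=tool(); y=np.deg2rad(ydir_deg)
    best=None
    for k in(0,np.pi):
        c=np.array([np.cos(y+k),np.sin(y+k),0]); z=np.array([0,0,-1.]); x=np.cross(c,z)
        rv=R.from_matrix(T[:3,:3].T@np.c_[x,c,z]).as_rotvec()
        if best is None or np.linalg.norm(rv)<np.linalg.norm(best): best=rv
    d=T[:3,:3].T@(np.array(target)-T[:3,3])*1000
    print('turn',best.round(4),'shift mm',d.round(1))
E
python3 - <<'E'
from h import *
rel([.62,.03,.37],82.5)
p=cam('wrist');print(np.array(p['tool_from_camera']).round(3),p['K'])
E
```

```text
turn [-0.     -0.     -0.2899] shift mm [-553.7 -394.3 -138.7]
[[-0.    -0.95  -0.311  0.08 ]
 [ 1.    -0.     0.    -0.   ]
 [-0.    -0.311  0.95  -0.142]
 [ 0.     0.     0.     1.   ]] [[298.43987986   0.         320.12439924]
 [  0.         298.43987986 196.41931904]
 [  0.           0.           1.        ]]
```

jog_arm(motion=[[0, 0, -0.29, -554, -394, -139, 85], [0, 0, -0.29, -554, -394, -139, 85], [0, 0, -0.29, -554, -394, -139, 85], [0, 0, -0.29, -554, -394, -139, 85], [0, 0, -0.29, -554, -394, -139, 85], [0, 0, -0.29, -554, -394, -139, 85], [0, 0, -0.29, -554, -394, -139, 85], [0, 0, -0.29, -554, -394, -139, 85], [0, 0, -0.29, -554, -394, -139, 85], [0, 0, -0.29, -554, -394, -139, 85]])

```text
t: 2.5
eef_pos: [0.587, 0.0866, 0.3573]
tool_rot: [0.0, 0.065, 0.998, 0.0]
contact_force: [1.5, 1.6, -0.8]
gripper_width: 0.995
grasp_force: 0.0
```

jog_arm(motion=[[0, 0, 0, -50, -36, -12, 85], [0, 0, 0, -50, -36, -12, 85], [0, 0, 0, -50, -36, -12, 85]])

```text
t: 2.88
eef_pos: [0.6309, 0.0465, 0.3681]
tool_rot: [-0.0, 0.065, 0.998, 0.0]
contact_force: [0.7, 0.3, -1.1]
gripper_width: 0.991
grasp_force: 0.0
```

```bash
python3 - <<'E'
from h import *
T=tool();print(bot.get_obs()['t'],T.round(3))
p=cam('wrist');save(p,'w1.png',s=1.25)
for t,z in[('stand',0),('femur_grip',.16),('knee_axis',.112),('socket',.142)]:
    print(t,[(np.round(r['xy'],1).tolist(),round(r['score'],2),onz(p,r['xy'],z).round(4)) for r in bot.tip_of(t,p)[:2]])
E
```

```text
2.875 [[-0.991  0.13  -0.001  0.631]
 [ 0.13   0.991  0.     0.047]
 [ 0.001  0.    -1.     0.368]
 [ 0.     0.     0.     1.   ]]
stand [([274.3, 127.7], 0.96, array([ 0.5875, -0.0251,  0.    ])), ([349.9, 184.3], 0.35, array([0.702 , 0.0906, 0.    ]))]
femur_grip [([347.6, 185.3], 0.84, array([0.6558, 0.077 , 0.16  ])), ([461.0, 45.3], 0.47, array([0.518, 0.212, 0.16 ]))]
knee_axis [([347.0, 133.2], 0.82, array([0.5991, 0.0863, 0.112 ]))]
socket [([256.6, 135.4], 0.86, array([ 0.5838, -0.0254,  0.142 ])), ([133.4, 128.5], 0.65, array([ 0.5562, -0.1713,  0.142 ]))]
```

View pics/w1.png

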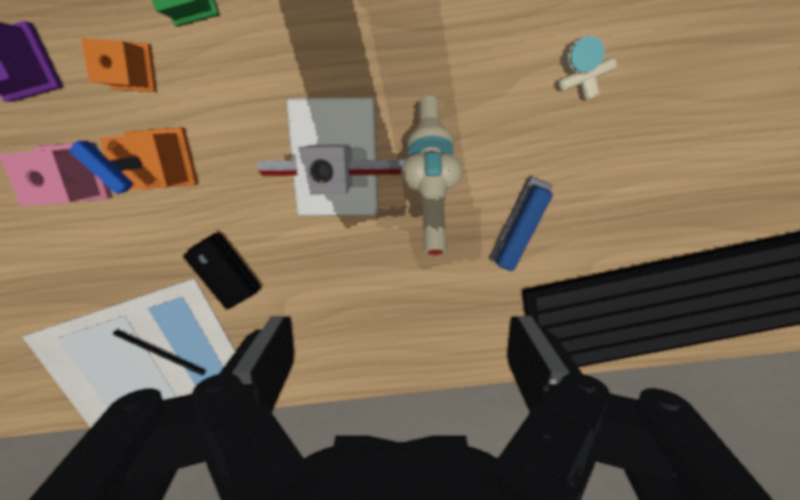

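The wrist view shows the knee at (434,167) and the femur rod running down to its end at (434,248), so it leans towards +x. The hub and socket are at (321,170).

```bash
python3 - <<'E'
from h import *
p=cam('wrist');t=cam('top');s=cam('side')
yaw=np.deg2rad(-7.7);xs=np.array([np.cos(yaw),np.sin(yaw),0]);ys=np.array([-np.sin(yaw),np.cos(yaw),0])
soc=np.array([.5842,-.0257,.112]);k=soc+.11*ys;print('knee',k)
obs={'femur_grip':[(q,bot.tip_of('femur_grip',q)) for q in(p,t,s)]}
for q,r in obs['femur_grip']: print([(np.round(a['xy'],1),round(a['score'],2)) for a in r[:1]])
for th in np.arange(.5,1.2,.1):
    f=lambda L:k+L*(np.sin(th)*xs+[0,0,np.cos(th)*L*0])+[0,0,L*np.cos(th)]
    print(round(th,2),[proj(q,[f(.07),f(.095)]).round(1).tolist() for q in(p,t,s)])
E
```

```text
knee [0.59893848 0.08330815 0.112     ]
[(array([344.8, 183.6]), 0.66)]
[]
[(array([318.6, 154.6]), 0.82)]
0.5 [[[347.2, 169.1], [348.6, 184.3]], [[286.3, 167.0], [286.4, 160.7]], [[313.7, 149.7], [318.0, 142.0]]]
0.6 [[[346.8, 173.4], [348.0, 190.0]], [[286.7, 165.2], [287.1, 158.4]], [[315.7, 150.5], [320.7, 143.1]]]
0.7 [[[346.3, 177.1], [347.3, 194.9]], [[287.2, 163.7], [287.7, 156.3]], [[317.6, 151.5], [323.3, 144.5]]]
0.8 [[[345.9, 180.2], [346.6, 198.8]], [[287.7, 162.4], [288.3, 154.5]], [[319.3, 152.6], [325.6, 146.1]]]
0.9 [[[345.4, 182.7], [345.9, 201.9]], [[288.1, 161.3], [288.9, 153.0]], [[320.8, 154.0], [327.6, 148.0]]]
1.0 [[[344.9, 184.6], [345.3, 204.0]], [[288.5, 160.4], [289.5, 151.9]], [[322.1, 155.5], [329.4, 150.1]]]
1.1 [[[344.5, 186.0], [344.6, 205.4]], [[288.9, 159.8], [290.0, 151.1]], [[323.2, 157.1], [330.8, 152.3]]]
```

```bash
python3 - <<'E'
from h import *
rel([.651,.0763,.139],82.3)
E
```

```text
turn [0.0001 0.0001 0.0039] shift mm [-15.9  32.3 229.6]
```

jog_arm(motion=[[0, 0, 0.004, -16, 32, 40, 85], [0, 0, 0.004, -16, 32, 100, 85], [0, 0, 0.004, -16, 32, 150, 85], [0, 0, 0.004, -16, 32, 190, 85], [0, 0, 0.004, -16, 32, 215, 85], [0, 0, 0.004, -16, 32, 228, 85], [0, 0, 0.004, -16, 32, 228, 85]])

```text
t: 4.3
eef_pos: [0.6509, 0.0757, 0.1401]
tool_rot: [-0.0, 0.067, 0.998, -0.0]
contact_force: [0.5, -0.3, 0.8]
gripper_width: 1.001
grasp_force: 0.0
```

```bash
python3 - <<'E'
from h import *
o=bot.get_obs();print(o['t'],o['eef_pos'],o['contact_force'])
p=cam('wrist');save(p,'w2.png')
rel([.651,.0763,.139],82.3)
print(proj(p,[[.651,.0763,.158]]))
E
```

```text
4.3 [0.65092323 0.07573606 0.14009419] [ 0.51870817 -0.33763681  0.79686636]
turn [ 0.0002  0.0007 -0.0005] shift mm [0.7 0.4 2.1]
[[321.78328859 273.5187568 ]]
```

View pics/w2.png

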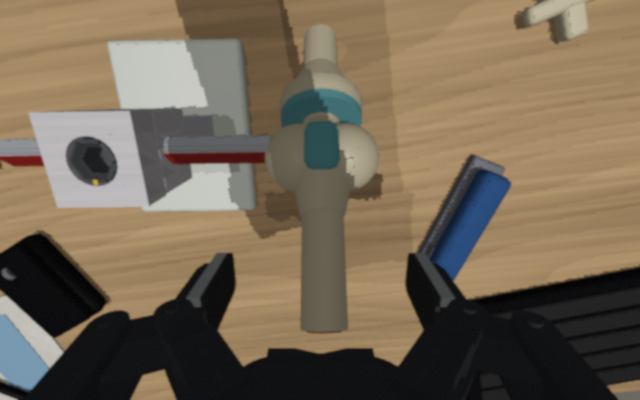

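The fingers straddle the femur rod centrally: rod at column 324, fingers at 215 and 425.

jog_arm(motion=[[0, 0, 0, 0, 0, 0, 40], [0, 0, 0, 0, 0, 0, 15], [0, 0, 0, 0, 0, 0, 15], [0, 0, 0, 0, 0, 0, 15], [0, 0, 0, 0, 0, 0, 15]], grip_force=35)

```text
t: 4.97
eef_pos: [0.6516, 0.0771, 0.1411]
tool_rot: [0.001, 0.067, 0.998, 0.001]
contact_force: [1.2, 3.8, 2.7]
gripper_width: 0.242
grasp_force: 36.0
```

```bash
python3 - <<'E'
from h import *
o=bot.get_obs();print(o['contact_force'],o['gripper_width'])
p=cam('wrist')
hsv=cv2.cvtColor(p['pixels'],cv2.COLOR_RGB2HSV)
# socket: dark hex on hub
g=cv2.cvtColor(p['pixels'],cv2.COLOR_RGB2GRAY)[100:220,30:160]
y=cv2.inRange(hsv,(18,150,120),(35,255,255));yy,xx=np.nonzero(y[100:220,30:160]);ym=(xx.mean()+30,yy.mean()+100)
d=(g<70).astype(np.uint8);n,l,st,c=cv2.connectedComponentsWithStats(d);
for i in range(1,n):
    if st[i,4]>100: print(st[i],c[i]+[30,100])
print('mark',ym,onz(p,ym,.142),'sock',onz(p,[93,160],.142),[ (a['xy'],a['score'],onz(p,a['xy'],.142)) for a in bot.tip_of('socket',p)[:2]])
# hub top
w=cv2.inRange(hsv,(0,0,170),(180,40,255))[105:215,28:150]
n,l,st,c=cv2.connectedComponentsWithStats(w);i=1+st[1:,4].argmax()
ys,xs=np.nonzero(l==i);W=np.array([onz(p,(a+28,b+105),.142)[:2]*1000 for a,b in zip(xs,ys)]).astype(np.float32);print(cv2.minAreaRect(W))
print('kn',[(a['xy'],a['score'],onz(p,a['xy'],.112)) for a in bot.tip_of('knee_axis',p)[:1]])
E
```

```text
[1.19890856 3.80244829 2.74213779] 0.24150350457246436
[  39   39   44   41 1176] [ 88.30357143 159.54251701]
mark (np.float64(93.31818181818181), np.float64(179.63636363636363)) [ 0.59506268 -0.02744659  0.142     ] sock [ 0.5857208 -0.0240154  0.142    ] [([88.8, 158.9], 0.6, array([ 0.58494212, -0.02580463,  0.142     ])), ([201.9, 128.4], 0.4, array([0.57823647, 0.03139669, 0.142     ]))]
((586.5845947265625, -25.333354949951172), (48.07861328125, 48.075294494628906), 82.34477233886719)
kn [([318.5, 147.0], 0.89, array([0.59859686, 0.083091  , 0.112     ]))]
```

jog_arm(motion=[[0, 0, 0, 3.5, 0, -3.7, 15], [0, 0, 0, 7.5, 0, -7.3, 15], [0, 0, 0, 11.7, 0, -10.6, 15], [0, 0, 0, 16, 0, -13.5, 15], [0, 0, 0, 20.6, 0, -16, 15], [0, 0, 0, 25.3, 0, -18.3, 15], [0, 0, 0, 30.2, 0, -20.1, 15], [0, 0, 0, 35.3, 0, -21.6, 15], [0, 0, 0, 40.4, 0, -22.7, 15], [0, 0, 0, 45.6, 0, -23.5, 15]])

```text
t: 6.38
eef_pos: [0.6068, 0.0826, 0.1636]
tool_rot: [0.001, 0.067, 0.998, 0.0]
contact_force: [5.7, 5.2, -3.6]
gripper_width: 0.237
grasp_force: 34.5
```

jog_arm(motion=[[0, 0, 0, 3.5, 0, -0.2, 15], [0, 0, 0, 7, 0, -0.3, 15], [0, 0, 0, 7, 0, -0.3, 15], [0, 0, 0, 7, 0, -0.3, 15]])

```text
t: 6.88
eef_pos: [0.5994, 0.0836, 0.1641]
tool_rot: [0.0, 0.068, 0.998, 0.001]
contact_force: [2.4, 4.7, -1.2]
gripper_width: 0.229
grasp_force: 34.7
```

```bash
python3 - <<'E'
from h import *
o=bot.get_obs();print(o['eef_pos'],o['contact_force'],o['torque'])
p=cam('wrist');save(p,'w3.png')
s=cam('side');save(s,'s3.png',(240,100,400,260),4)
yaw=np.deg2rad(-7.7);xs=np.array([np.cos(yaw),np.sin(yaw),0]);k=np.array([.5994,.0832,.112])
print('err along xs',(np.array(o['eef_pos'])-k)@xs)
E
```

```text
[0.59943734 0.08357097 0.1640684 ] [ 2.36268843  4.66808792 -1.20360786] [ 1.03527327 -0.68303363 -0.27157303]
err along xs -1.270523654698287e-05
```

View pics/w3.png

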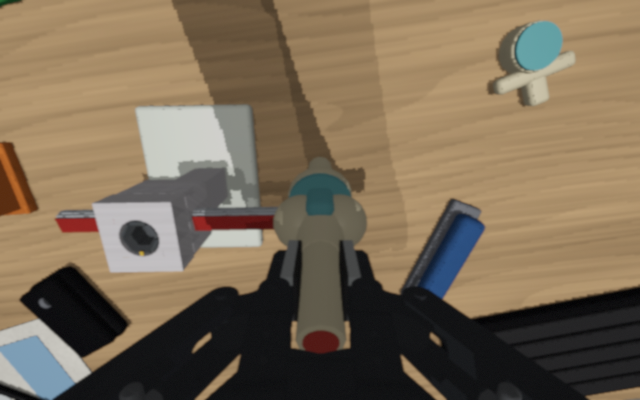

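View pics/s3.png

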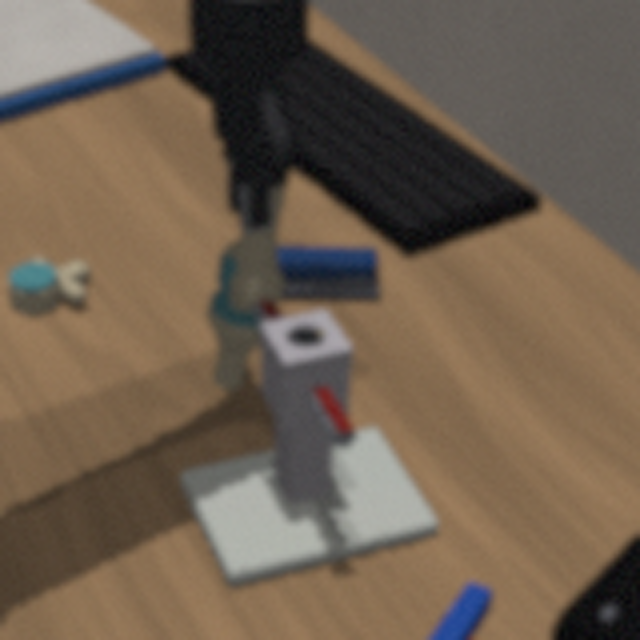

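```bash
cat > meas.py <<'E'
from h import *
p=cam('wrist');hsv=cv2.cvtColor(p['pixels'],cv2.COLOR_RGB2HSV)
yaw=np.deg2rad(-7.7);xs=np.array([np.cos(yaw),np.sin(yaw),0]);ys=np.array([-np.sin(yaw),np.cos(yaw),0])
red=cv2.inRange(hsv,(0,120,50),(8,255,255))|cv2.inRange(hsv,(172,120,50),(180,255,255))
n,l,st,c=cv2.connectedComponentsWithStats(red)
for i in range(1,n):
    if st[i,4]>60:
        for z in(.12,.207):
            X=onz(p,c[i],z)-np.array([.5848,-.0258,0]);print(st[i],c[i].round(1),z,'stand xy mm',(X@xs*1000).round(1),(X@ys*1000).round(1))
        m=np.argwhere(l==i)[:,::-1]
        if c[i][1]<300:
            W=np.array([onz(p,a.astype(float),.12) for a in m])-np.array([.5848,-.0258,0]);print('  flat x range',np.percentile(W@xs*1000,[3,50,97]).round(1))
cx=bot.tip_of('socket',p)
print([(a['xy'],a['score'],((onz(p,a['xy'],.142)-[.5848,-.0258,0])@np.c_[xs,ys]*1000).round(1)) for a in cx[:2]])
w=cv2.inRange(hsv,(0,0,150),(180,45,255))
n,l,st,c=cv2.connectedComponentsWithStats(w)
for i in range(1,n):
    if 2500<st[i,4]<12000 and c[i][0]<250: 
        m=np.argwhere(l==i)[:,::-1];W=np.array([onz(p,a.astype(float),.142)[:2]*1000 for a in m]).astype(np.float32);print('hub?',c[i],cv2.minAreaRect(W))
E
python3 meas.py
```

```text
[ 192  216   82   15 1020] [232.3 222.2] 0.12 stand xy mm -0.5 50.8
[ 192  216   82   15 1020] [232.3 222.2] 0.207 stand xy mm -37.6 78.5
  flat x range [-5.  -0.6  3.8]
[ 55 218  43  15 517] [ 77.1 224.7] 0.12 stand xy mm 1.1 -54.4
[ 55 218  43  15 517] [ 77.1 224.7] 0.207 stand xy mm -36.8 22.3
  flat x range [-3.8  1.3  5.8]
[303 331  36  23 662] [320.4 341.9] 0.12 stand xy mm 101.2 110.3
[303 331  36  23 662] [320.4 341.9] 0.207 stand xy mm 16.6 110.2
[([140.9, 235.5], 0.78, array([-1.3,  1.7]))]
hub? [180.38776666 137.9605437 ] ((532.9488525390625, 18.308059692382812), (49.09273910522461, 38.77277374267578), 83.24198150634766)
hub? [138.1721902  236.20605187] ((585.38720703125, -25.81512451171875), (46.808692932128906, 46.31040573120117), 83.23329162597656)
```

jog_arm(motion=[[0, 0, 0, 0, 0, 0, 60], [0, 0, 0, 0, 0, 0, 85], [0, 0, 0, 0, 0, 0, 85], [0, 0, 0, 0, 0, -40, 85], [0, 0, 0, 0, 0, -90, 85], [0, 0, 0, -40, -30, -130, 85], [0, 0, 0, -80, -50, -150, 85], [0, 0, 0, -80, -50, -150, 85], [0, 0, 0, -80, -50, -150, 85]])

```text
t: 8.2
eef_pos: [0.6708, 0.0229, 0.3133]
tool_rot: [-0.001, 0.067, 0.998, 0.0]
contact_force: [-0.1, 0.8, -1.2]
gripper_width: 0.992
grasp_force: 0.0
```

```bash
python3 meas.py; python3 - <<'E'
from h import *
p=cam('top');s=cam('side');w=cam('wrist')
import numpy as np
a=cv2.resize(np.ascontiguousarray(s['pixels'][110:240,270:370]),None,fx=4,fy=4)
b=cv2.resize(np.ascontiguousarray(w['pixels'][60:330,150:420]),None,fx=520/270,fy=520/270)
cv2.imwrite('pics/c4.png',np.hstack([a,b[:, :400]])[:,:,::-1])
print(bot.get_obs()['contact_force'])
E
```

```text
[287  96  51  11 480] [312.6 100.9] 0.12 stand xy mm 0.9 51.6
[287  96  51  11 480] [312.6 100.9] 0.207 stand xy mm 0.4 53.6
  flat x range [-4.   1.   5.2]
[200  98  37  10 352] [218.3 102.4] 0.12 stand xy mm 2.4 -49.7
[200  98  37  10 352] [218.3 102.4] 0.207 stand xy mm 1.5 -21.4
  flat x range [-2.1  2.   7.1]
[373 116  19  18 252] [382.  124.3] 0.12 stand xy mm 25.5 127.6
[373 116  19  18 252] [382.  124.3] 0.207 stand xy mm 18.7 109.9
  flat x range [17.7 25.1 33.8]
[([259.3, 98.0], 0.72, array([-2. , -1.1]))]
hub? [ 82.25279642 279.99552573] ((774.7142944335938, -266.67620849609375), (141.1717071533203, 209.28924560546875), 11.545879364013672)
[ 1.12037883 -0.85283445  0.26816359]
```

View pics/c4.png

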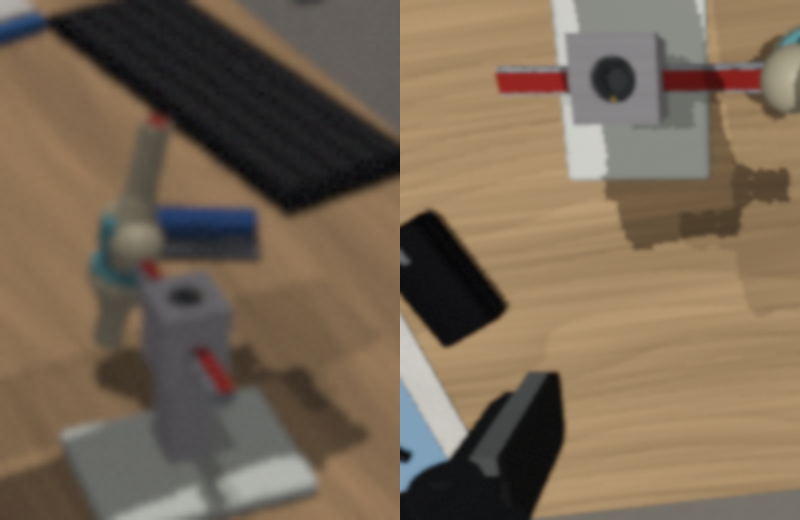

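The femur still leans about 0.2 rad towards +x: its red tip is 19 mm off the axis. I'll regrasp and finish the swing.

```bash
python3 - <<'E'
from h import *
rel([.6119,.0817,.1616],83.1)
E
```

```text
turn [ 0.0002 -0.0012 -0.013 ] shift mm [ 66.   49.8 152.3]
```

jog_arm(motion=[[0, 0, -0.013, 45, 35, 10, 85], [0, 0, -0.013, 66, 50, 40, 85], [0, 0, -0.013, 66, 50, 90, 85], [0, 0, -0.013, 66, 50, 130, 85], [0, 0, -0.013, 66, 50, 152, 85], [0, 0, -0.013, 66, 50, 152, 60], [0, 0, -0.013, 66, 50, 152, 30], [0, 0, -0.013, 66, 50, 152, 15], [0, 0, -0.013, 66, 50, 152, 15], [0, 0, -0.013, 66, 50, 152, 15]])

```text
t: 9.7
eef_pos: [0.6138, 0.0817, 0.1637]
tool_rot: [0.001, 0.061, 0.998, 0.001]
contact_force: [-0.3, 1.9, 6.4]
gripper_width: 0.246
grasp_force: 35.0
```

jog_arm(motion=[[0, 0, 0, 3, 0, -0.5, 15], [0, 0, 0, 6, 0, -0.9, 15], [0, 0, 0, 9, 0, -1.2, 15], [0, 0, 0, 12, 0, -1.3, 15], [0, 0, 0, 14, 0, -1.4, 15], [0, 0, 0, 14, 0, -1.4, 15], [0, 0, 0, 14, 0, -1.4, 15]])

```text
t: 10.58
eef_pos: [0.6016, 0.0832, 0.1651]
tool_rot: [0.003, 0.061, 0.998, 0.001]
contact_force: [4.9, 2.1, 2.4]
gripper_width: 0.249
grasp_force: 34.3
```

```bash
sed -i 's/-7.7/-6.9/; s/.5848,-.0258/.585,-.0258/g' meas.py; python3 meas.py
```

```text
[ 55 210  43  15 579] [ 76.3 216.9] 0.12 stand xy mm -0.3 -54.5
[ 55 210  43  15 579] [ 76.3 216.9] 0.207 stand xy mm -36.1 21.9
  flat x range [-5.3 -0.3  4.9]
[ 192  210   82   15 1086] [232.5 216.3] 0.12 stand xy mm -0.6 50.9
[ 192  210   82   15 1086] [232.5 216.3] 0.207 stand xy mm -36.2 78.2
  flat x range [-5.1 -0.8  4.3]
[302 299  38  30 922] [320.3 313.6] 0.12 stand xy mm 79.4 110.1
[302 299  38  30 922] [320.3 313.6] 0.207 stand xy mm 6.6 109.9
[([137.2, 230.4], 0.56, array([-0.5, -0.7])), ([520.5, 50.5], 0.4, array([-99. , 210.7]))]
hub? [180.60456843 132.59576858] ((533.6792602539062, 17.566192626953125), (49.067466735839844, 38.8480224609375), 83.04539489746094)
hub? [138.10587399 229.64590242] ((585.1889038085938, -25.834291458129883), (46.40311813354492, 46.47411346435547), 82.9469223022461)
```

jog_arm(motion=[[0, 0, 0, 3, 0, 0, 15], [0, 0, 0, 5.5, 0, 0, 15], [0, 0, 0, 5.5, 0, 0, 15], [0, 0, 0, 5.5, 0, 0, 15]])

```text
t: 11.18
eef_pos: [0.5962, 0.0839, 0.1651]
tool_rot: [0.003, 0.061, 0.998, 0.001]
contact_force: [4.9, 1.5, 2.0]
gripper_width: 0.247
grasp_force: 34.3
```

```bash
python3 meas.py|grep -v hub; python3 -c "
from h import *;print(bot.get_obs()['eef_pos'],bot.get_obs()['contact_force'])"
```

```text
[ 58 217  41  15 574] [ 78.2 224. ] 0.12 stand xy mm -0.7 -54.5
[ 58 217  41  15 574] [ 78.2 224. ] 0.207 stand xy mm -38.9 21.9
  flat x range [-5.9 -0.7  4.5]
[ 194  216   80   15 1093] [233.3 223.2] 0.12 stand xy mm -1.1 51.0
[ 194  216   80   15 1093] [233.3 223.2] 0.207 stand xy mm -39.1 78.3
  flat x range [-5.6 -1.2  4. ]
[302 298  38  32 982] [320.3 313.3] 0.12 stand xy mm 73.5 110.1
[302 298  38  32 982] [320.3 313.3] 0.207 stand xy mm 0.8 109.9
[([140.1, 241.9], 0.87, array([ 1.7, -0.4]))]
[0.59615353 0.08379063 0.16506775] [5.16979162 2.40994749 0.44980287]
```

jog_arm(motion=[[0, 0, 0, 0, 0, 0, 60], [0, 0, 0, 0, 0, 0, 85], [0, 0, 0, 0, 0, 0, 85], [0, 0, 0, 0, 0, -40, 85], [0, 0, 0, 0, 0, -90, 85], [0, 0, 0, -40, -20, -130, 85], [0, 0, 0, -80, -30, -150, 85], [0, 0, 0, -80, -30, -150, 85], [0, 0, 0, -80, -30, -150, 85]])

```text
t: 12.4
eef_pos: [0.6683, 0.0442, 0.3125]
tool_rot: [-0.001, 0.061, 0.998, -0.0]
contact_force: [-0.0, 0.4, 0.0]
gripper_width: 0.995
grasp_force: 0.0
```

```bash
python3 meas.py|grep -v hub; python3 - <<'E'
from h import *
# project model at theta in top & side, compare w/ red tip blob
yaw=np.deg2rad(-6.9);xs=np.array([np.cos(yaw),np.sin(yaw),0]);ys=np.array([-np.sin(yaw),np.cos(yaw),0])
k=np.array([.585,-.0258,.112])+.11*ys
for n in('top','side','wrist'):
    p=cam(n);hsv=cv2.cvtColor(p['pixels'],cv2.COLOR_RGB2HSV)
    red=cv2.inRange(hsv,(0,110,50),(8,255,255))|cv2.inRange(hsv,(172,110,50),(180,255,255))
    e=proj(p,[k+[0,0,.095]])[0]
    n_,l,st,c=cv2.connectedComponentsWithStats(red);
    c=[(ci.round(1),s[4]) for ci,s in zip(c[1:],st[1:]) if np.linalg.norm(ci-e)<30]
    print(n,c,[(th,proj(p,[k+.095*(np.sin(th)*xs+np.array([0,0,np.cos(th)]))])[0].round(1)) for th in(-.1,0,.1)])
    s=bot.tip_of('socket',p)[:1]; print([(a['xy'],a['score']) for a in s],proj(p,[[.585,-.0258,.142]])[0].round(1))
E
```

```text
[350  98  18  19 260] [358.6 107. ] 0.12 stand xy mm 2.7 120.8
[350  98  18  19 260] [358.6 107. ] 0.207 stand xy mm 0.7 110.0
  flat x range [-5.4  2.7 11.1]
[182 100  36  10 316] [199.4 104.9] 0.12 stand xy mm 0.3 -50.2
[182 100  36  10 316] [199.4 104.9] 0.207 stand xy mm -1.1 -16.5
  flat x range [-3.7  0.4  4.6]
[269 100  51  10 477] [294.1 104.8] 0.12 stand xy mm 0.3 51.4
[269 100  51  10 477] [294.1 104.8] 0.207 stand xy mm -1.1 58.7
  flat x range [-4.5  0.6  4.7]
[([239.1, 104.5], 0.76, array([-0.4, -1.9]))]
top [] [(-0.1, array([282.4, 179.7])), (0, array([283. , 176.2])), (0.1, array([283.6, 172.8]))]
[([324.1, 186.7], 0.49)] [324.1 187.2]
side [(array([301.8, 140.6]), np.int32(9))] [(-0.1, array([298.4, 141.7])), (0, array([301.7, 140.9])), (0.1, array([305.1, 140.5]))]
[([315.0, 184.9], 0.38)] [316.  183.7]
wrist [(array([358.2, 106.4]), np.int32(275))] [(-0.1, array([358.7,  92.9])), (0, array([358.3, 105.4])), (0.1, array([357.8, 117.7]))]
[([240.2, 105.3], 0.74)] [240.9 104.2]
```

```bash
python3 - <<'E'
from h import *
o=bot.get_obs();print(np.round(o['q'],3),tool()[:3,:2].round(3))
rel([.552-.0,-.259,.28],121)
rel([.552-.0,-.259,.28],61)
E
```

```text
[-0.365  0.42   0.294  1.481 -0.125  1.259  1.393] [[-0.993  0.121]
 [ 0.121  0.993]
 [ 0.     0.   ]]
turn [ 2.000e-04 -3.000e-04 -6.624e-01] shift mm [  79.4 -315.1   33.6]
turn [ 0.000e+00 -3.000e-04  3.848e-01] shift mm [  79.4 -315.1   33.6]
```

jog_arm(motion=[[0, 0, -0.1, 15, -60, 0, 85], [0, 0, -0.25, 30, -120, 10, 85], [0, 0, -0.4, 45, -180, 20, 85], [0, 0, -0.55, 60, -240, 30, 85], [0, 0, -0.66, 79, -290, 34, 85], [0, 0, -0.66, 79, -315, 34, 85], [0, 0, -0.66, 79, -315, 34, 85], [0, 0, -0.66, 79, -315, 34, 85], [0, 0, -0.66, 79, -315, 34, 85]])

```text
t: 13.92
eef_pos: [0.5534, -0.2573, 0.2796]
tool_rot: [0.0, -0.267, 0.964, 0.0]
contact_force: [0.6, -0.1, 0.3]
gripper_width: 0.995
grasp_force: 0.0
```

```bash
cat > key.py <<'E'
from h import *
p=cam('wrist');hsv=cv2.cvtColor(p['pixels'],cv2.COLOR_RGB2HSV)
b=cv2.inRange(hsv,(100,120,40),(125,255,255))
n,l,st,c=cv2.connectedComponentsWithStats(b)
e=proj(p,[[.552,-.259,.119]])[0];print('expect',e)
for i in range(1,n):
    if st[i,4]>300 and np.linalg.norm(c[i]-e)<80:
        m=np.argwhere(l==i)[:,::-1].astype(float)
        W=np.array([onz(p,a,.119)[:2]*1000 for a in m]).astype(np.float32);r=cv2.minAreaRect(W);print(st[i],c[i],r,cv2.boxPoints(r).round(1).tolist())
print([(a['xy'],a['score'],onz(p,a['xy'],.110)) for a in bot.tip_of('key_handle',p)[:2]])
E
python3 key.py; python3 - <<'E'
from h import *
o=bot.get_obs();print(o['eef_pos'],np.round(o['q'],2)); save(cam('wrist'),'w5.png')
E
```

```text
expect [319.53041464 176.7506792 ]
[310 147  14  57 714] [316.78431373 174.30532213] ((552.7578125, -262.1553039550781), (60.22139358520508, 13.444291114807129), 31.154151916503906) [[523.5, -272.0], [530.5, -283.5], [582.0, -252.3000030517578], [575.0, -240.8000030517578]]
[([318.3, 177.2], 0.89, array([ 0.55510093, -0.25869872,  0.11      ]))]
[ 0.55319175 -0.25779791  0.27966507] [ 0.12  0.33  0.27  1.68 -0.1   1.15  2.53]
```

View pics/w5.png

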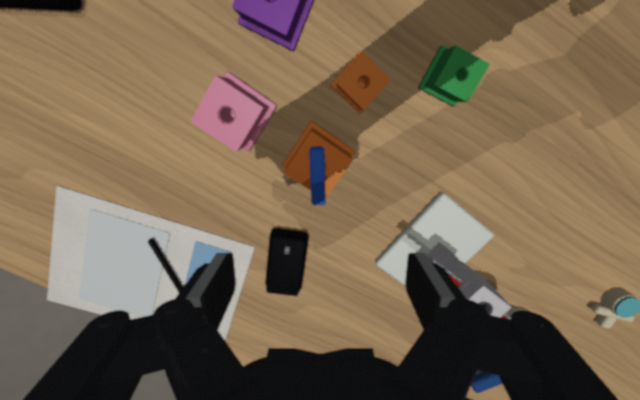

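```bash
python3 - <<'E'
from h import *
rel([.553,-.2600,.091],121.1)
E
```

```text
turn [ 0.0002  0.0002 -0.0029] shift mm [  1.1  -1.6 188.7]
```

jog_arm(motion=[[0, 0, -0.003, 1, -1.6, 50, 85], [0, 0, -0.003, 1, -1.6, 110, 85], [0, 0, -0.003, 1, -1.6, 150, 85], [0, 0, -0.003, 1, -1.6, 175, 85], [0, 0, -0.003, 1, -1.6, 188, 85], [0, 0, -0.003, 1, -1.6, 188, 85]])

```text
t: 14.82
eef_pos: [0.5525, -0.2608, 0.0913]
tool_rot: [-0.0, -0.267, 0.964, 0.0]
contact_force: [0.8, -0.5, 0.3]
gripper_width: 0.996
grasp_force: 0.0
```

```bash
python3 key.py; python3 - <<'E'
from h import *
o=bot.get_obs();print(o['eef_pos'],o['contact_force']); save(cam('wrist'),'w6.png',(140,130,500,400),1.5)
E
```

```text
expect [324.76917098 286.98091786]
[ 300  213   35  126 4015] [318.15267746 274.06749689] ((550.5926513671875, -263.49725341796875), (64.28763580322266, 14.728139877319336), 31.564746856689453) [[519.2999877929688, -274.0], [527.0999755859375, -286.6000061035156], [581.7999877929688, -252.89999389648438], [574.0999755859375, -240.39999389648438]]
[([320.3, 280.1], 0.57, array([ 0.5551181 , -0.25945344,  0.11      ])), ([319.7, 202.7], 0.45, array([ 0.52146484, -0.27999376,  0.11      ]))]
[ 0.55339203 -0.26139793  0.09279479] [-0.34151659 -0.55317894  0.3046935 ]
```

View pics/w6.png

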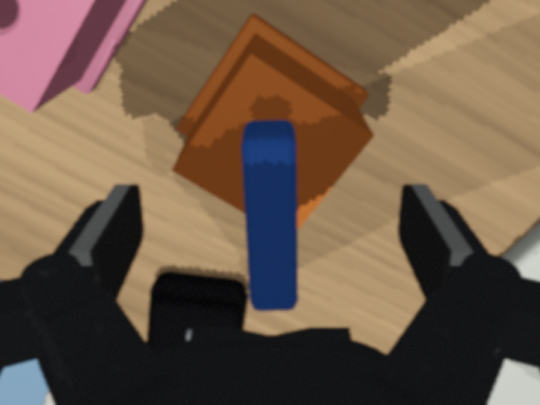

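The bar lies squarely between the pads. I'll close on it and lift.

jog_arm(motion=[[0, 0, 0, 0, 0, 0, 40], [0, 0, 0, 0, 0, 0, 8], [0, 0, 0, 0, 0, 0, 8], [0, 0, 0, 0, 0, 0, 8], [0, 0, 0, 0, 0, 0, 8], [0, 0, 0, 0, 0, -20, 8], [0, 0, 0, 0, 0, -60, 8], [0, 0, 0, 0, 0, -110, 8], [0, 0, 0, 0, 0, -150, 8], [0, 0, 0, 0, 0, -165, 8]], grip_force=60)

```text
t: 16.23
eef_pos: [0.5534, -0.2616, 0.2591]
tool_rot: [0.002, -0.267, 0.964, -0.001]
contact_force: [-0.4, 0.3, -1.0]
gripper_width: 0.177
grasp_force: 59.0
```

```bash
python3 - <<'E'
from h import *
o=bot.get_obs();print(o['contact_force'],o['gripper_width'],o['grasp_force'])
p=cam('wrist');s=cam('side');t=cam('top')
k=[(bot.tip_of('key',q)[:1],bot.tip_of('key_handle',q)[:1]) for q in(p,s)]
T=tool();X=T@[0,0,.079,1];H=T@[0,0,-.019,1];print('expected tip',X[:3].round(4))
for q,(a,b) in zip((p,s),k): print(a,b,proj(q,[X[:3],H[:3]]).round(1).tolist())
b=np.hstack([cv2.resize(np.ascontiguousarray(p['pixels'][100:400,170:470]),(400,400)),cv2.resize(np.ascontiguousarray(s['pixels'][160:260,300:400]),(400,400))])
cv2.imwrite('pics/c7.png',b[:,:,::-1])
rel([.585,-.0258,.251],81)
E
```

```text
[-0.38619176  0.28130406 -1.03289095] 0.1772232332010254 59.01683807373047
expected tip [ 0.5515 -0.2606  0.1757]
[{'xy': [319.2, 205.9], 'score': 0.71}] [{'xy': [319.9, 275.9], 'score': 0.95}] [[323.1, 201.8], [324.0, 268.6]]
[{'xy': [358.0, 230.8], 'score': 0.71}] [{'xy': [359.3, 196.0], 'score': 0.53}] [[355.1, 235.5], [359.5, 197.9]]
turn [ 0.0016 -0.0029  0.6983] shift mm [-149.5  184.1    3.9]
```

View pics/c7.png

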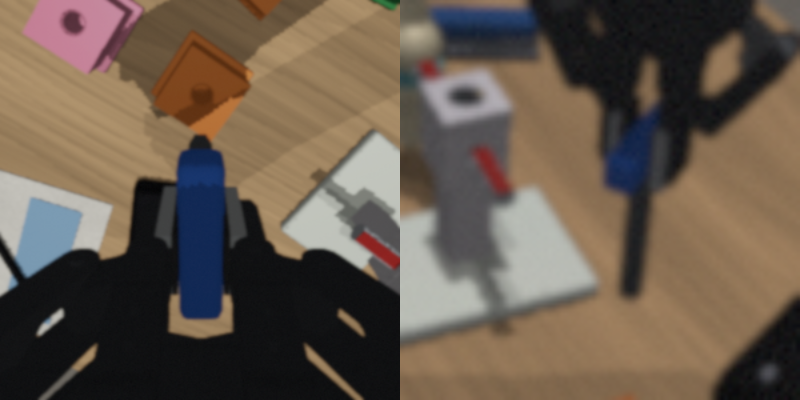

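```bash
python3 - <<'E'
from h import *
p=cam('wrist');p['Tw']=np.array(p['tool_from_camera'])
for n,z in(('key',.079),('key_handle',-.019)):
    a=bot.tip_of(n,p)[:1]; print(n,a,onz(p,a[0]['xy'],z).round(4))
print(proj(p,[[0,0,.079],[0,0,-.019]]))
b=cv2.inRange(cv2.cvtColor(p['pixels'],cv2.COLOR_RGB2HSV),(100,120,40),(125,255,255))
n,l,st,c=cv2.connectedComponentsWithStats(b);i=1+st[1:,4].argmax()
W=np.array([onz(p,a.astype(float),-.028)[:2]*1000 for a in np.argwhere(l==i)[:,::-1]]).astype(np.float32);r=cv2.minAreaRect(W);print(r,W.min(0),W.max(0),bot.get_obs()['eef_pos'],np.round(bot.get_obs()['tool_rot'],4))
E
```

```text
key [{'xy': [317.5, 205.0], 'score': 0.76}] [ 0.0002 -0.0023  0.079 ]
key_handle [{'xy': [319.6, 274.8], 'score': 0.8}] [ 0.0002 -0.0005 -0.019 ]
[[320.45634729 205.22492062]
 [320.70930806 275.10316494]]
((3.957447052001953, -0.30793046951293945), (15.62234115600586, 64.35202026367188), 89.92288970947266) [-28.211584  -8.132455] [36.130157  7.527933] [ 0.552186   -0.26094075  0.25564912] [-7.000e-04 -2.673e-01  9.636e-01  5.000e-04]
```

```bash
python3 - <<'E'
from h import *
rel([.63,-.0258,.26],81)
E
```

```text
turn [ 0.0008 -0.0016  0.6983] shift mm [-187.8  161.5   -4.4]
```

jog_arm(motion=[[0, 0, 0.1, -40, 35, -4, 8], [0, 0, 0.25, -80, 70, -4, 8], [0, 0, 0.4, -120, 105, -4, 8], [0, 0, 0.55, -160, 140, -4, 8], [0, 0, 0.7, -188, 162, -4, 8], [0, 0, 0.7, -188, 162, -4, 8], [0, 0, 0.7, -188, 162, -4, 8], [0, 0, 0.7, -188, 162, -4, 8]])

```text
t: 17.73
eef_pos: [0.6298, -0.0274, 0.2607]
tool_rot: [-0.0, 0.08, 0.997, -0.0]
contact_force: [0.5, -0.6, -0.5]
gripper_width: 0.177
grasp_force: 58.9
```

```bash
cat > sock.py <<'E'
from h import *
p=cam('wrist');hsv=cv2.cvtColor(p['pixels'],cv2.COLOR_RGB2HSV)
print(bot.get_obs()['eef_pos'].round(4))
e=proj(p,[[.585,-.0258,.142]])[0];print('exp',e)
y=cv2.inRange(hsv,(15,120,90),(38,255,255));n,l,st,c=cv2.connectedComponentsWithStats(y)
s=bot.tip_of('socket',p)[:1];S=onz(p,s[0]['xy'],.142) if s else None;print(s,S)
g=cv2.cvtColor(p['pixels'],cv2.COLOR_RGB2GRAY)
for i in range(1,n):
    if st[i,4]>3 and np.linalg.norm(c[i]-e)<60:
        M=onz(p,c[i],.142);print('mark',c[i],st[i,4],M)
        if S is not None: d=M-S;print('ang',np.rad2deg(np.arctan2(d[1],d[0])),np.linalg.norm(d))
x,yy=e.astype(int)
roi=hsv[max(0,yy-70):yy+70,max(0,x-70):x+70]
w=cv2.inRange(roi,(0,0,140),(180,50,255));n,l,st,c=cv2.connectedComponentsWithStats(w)
o=np.array([max(0,x-70),max(0,yy-70)])
for i in range(1,n):
    if st[i,4]>800:
        W=np.array([onz(p,(a+o).astype(float),.142)[:2]*1000 for a in np.argwhere(l==i)[:,::-1]]).astype(np.float32);print('hub',cv2.minAreaRect(W))
save(p,'sk.png',(int(o[0]),int(o[1]),x+70,yy+70),4)
E
python3 sock.py
```

```text
[ 0.6299 -0.0272  0.2608]
exp [313.90955208 141.31714772]
[{'xy': [313.0, 143.3], 'score': 0.78}] [ 0.58656124 -0.02686683  0.142     ]
mark [314. 153.] 5 [ 0.59506059 -0.02742126  0.142     ]
ang -3.732202967424788 0.008517410648327544
hub ((568.90380859375, -14.032516479492188), (100.3721923828125, 77.39109802246094), 80.77237701416016)
hub ((603.1444702148438, -45.040504455566406), (44.03341293334961, 31.09124755859375), 84.09886169433594)
```

View pics/sk.png

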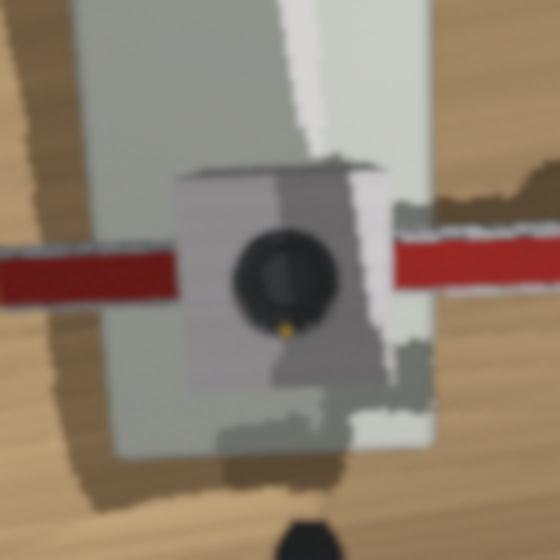

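The setscrew head is centred at (314,141.5) in the wrist view. Its yellow mark points straight along the stand's x, so screw is about 0. Now I'll align over it and insert.

```bash
python3 - <<'E'
from h import *
rel([.585,-.0258,.225],83.1)
E
```

```text
turn [-0.0002  0.0001 -0.0403] shift mm [44.6 -6.  35.8]
```

jog_arm(motion=[[0, 0, -0.04, 30, -4, 0, 8], [0, 0, -0.04, 44.6, -6, 10, 8], [0, 0, -0.04, 44.6, -6, 25, 8], [0, 0, -0.04, 44.6, -6, 35, 8], [0, 0, -0.04, 44.6, -6, 35, 8], [0, 0, -0.04, 44.6, -6, 35, 8]])

```text
t: 18.58
eef_pos: [0.5858, -0.0244, 0.2257]
tool_rot: [0.0, 0.059, 0.998, -0.0]
contact_force: [-0.3, -0.9, -1.6]
gripper_width: 0.179
grasp_force: 58.9
```

```bash
python3 - <<'E'
from h import *
s=cam('side');t=cam('top');p=cam('wrist')
for i in range(3): bot.read_camera('side')
T=tool();print(T.round(4),bot.get_obs()['contact_force'])
X=(T@[0,0,.079,1])[:3]
for q in(s,p): print([(a['xy'],a['score']) for a in bot.tip_of('key',q)[:1]] if q.get('shot') and q is p else '',proj(q,[X,[.585,-.0258,.142]]).round(1).tolist())
a=cv2.resize(np.ascontiguousarray(s['pixels'][150:220,280:350]),(400,400),interpolation=cv2.INTER_CUBIC)
b=cv2.resize(np.ascontiguousarray(p['pixels'][130:270,250:390]),(400,400),interpolation=cv2.INTER_CUBIC)
cv2.imwrite('pics/c9.png',np.hstack([a,b])[:,:,::-1])
E
```

```text
[[-9.930e-01  1.185e-01  5.000e-04  5.855e-01]
 [ 1.185e-01  9.930e-01  1.000e-04 -2.430e-02]
 [-5.000e-04  1.000e-04 -1.000e+00  2.260e-01]
 [ 0.000e+00  0.000e+00  0.000e+00  1.000e+00]] [ 0.29555191 -0.25171853 -1.52318037]
 [[316.0, 181.8], [316.0, 183.7]]
[([317.4, 205.0], 0.72)] [[320.4, 204.6], [318.4, 202.1]]
```

View pics/c9.png

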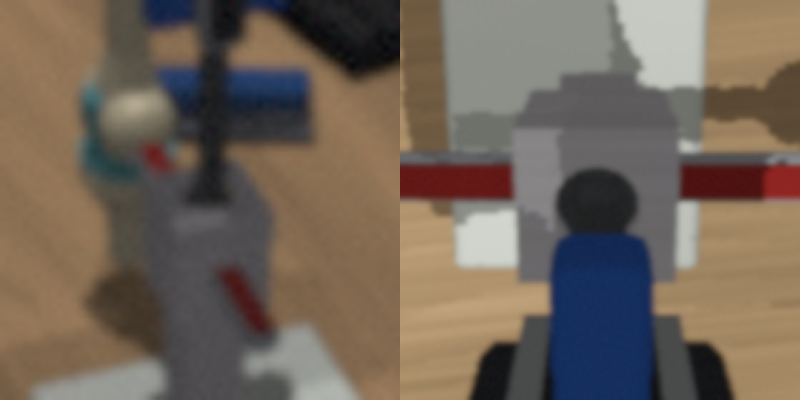

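The key tip stands right over the screw head in both views. Going down gently.

jog_arm(motion=[[0, 0, 0, 0, -1, 2, 8], [0, 0, 0, 0, -1, 4, 8], [0, 0, 0, 0, -1, 6, 8], [0, 0, 0, 0, -1, 8, 8], [0, 0, 0, 0, -1, 8, 8]])

```text
t: 19.55
eef_pos: [0.585, -0.0252, 0.2175]
tool_rot: [-0.0, 0.059, 0.998, -0.0]
contact_force: [0.1, 0.3, -0.0]
gripper_width: 0.18
grasp_force: 58.9
```

jog_arm(motion=[[0, 0, 0, 0, 0, 2, 8], [0, 0, 0, 0, 0, 4, 8], [0, 0, 0, 0, 0, 6, 8], [0, 0, 0, 0, 0, 6, 8]])

```text
t: 20.05
eef_pos: [0.5849, -0.0252, 0.2113]
tool_rot: [-0.0, 0.059, 0.998, -0.0]
contact_force: [-0.6, 0.1, -0.9]
gripper_width: 0.178
grasp_force: 58.9
```

jog_arm(motion=[[0, 0, 0, 0, 0, 2, 8], [0, 0, 0, 0, 0, 4, 8], [0, 0, 0, 0, 0, 5, 8], [0, 0, 0, 0, 0, 5, 8]])

```text
t: 20.55
eef_pos: [0.5849, -0.0252, 0.2065]
tool_rot: [-0.0, 0.059, 0.998, 0.0]
contact_force: [-1.1, -0.2, -0.3]
gripper_width: 0.174
grasp_force: 58.9
```

In the socket, with almost no force. Turning clockwise.

jog_arm(motion=[[0, 0, 0.1, 0, 0, 0, 8], [0, 0, 0.22, 0, 0, 0, 8], [0, 0, 0.34, 0, 0, 0, 8], [0, 0, 0.46, 0, 0, 0, 8], [0, 0, 0.58, 0, 0, 0, 8], [0, 0, 0.7, 0, 0, 0, 8], [0, 0, 0.82, 0, 0, 0, 8], [0, 0, 0.94, 0, 0, 0, 8], [0, 0, 1.06, 0, 0, 0, 8], [0, 0, 1.15, 0, 0, 0, 8]])

```text
t: 21.8
eef_pos: [0.5853, -0.0247, 0.2066]
tool_rot: [0.0, 0.594, 0.805, 0.0]
contact_force: [0.2, 0.8, -2.2]
gripper_width: 0.174
grasp_force: 58.8
```

```bash
cat > st.py <<'E'
from h import *
o=bot.get_obs();T=tool();print(o['t'],o['eef_pos'].round(4),'yang',np.rad2deg(np.arctan2(T[1,1],T[0,1])).round(1),'tilt',T[:2,2].round(4),np.round(o['q'],2),'F',np.round(o['contact_force'],1),'M',np.round(o['torque'],3),o['gripper_width'])
E
python3 st.py
```

```text
21.8 [ 0.5853 -0.0247  0.2066] yang 17.2 tilt [0.0003 0.0004] [-0.5   0.39  0.56  1.83 -0.25  0.99  0.47] F [ 0.2  0.8 -2.2] M [0.324 0.146 0.059] 0.1739035062451298
```

jog_arm(motion=[[0, 0, 0.1, 0, 0, 0, 8], [0, 0, 0.22, 0, 0, 0, 8], [0, 0, 0.34, 0, 0, 0, 8], [0, 0, 0.46, 0, 0, 0, 8], [0, 0, 0.58, 0, 0, 0, 8], [0, 0, 0.7, 0, 0, 0, 8], [0, 0, 0.82, 0, 0, 0, 8], [0, 0, 0.94, 0, 0, 0, 8], [0, 0, 1.06, 0, 0, 0, 8], [0, 0, 1.15, 0, 0, 0, 8]])

```text
t: 23.05
eef_pos: [0.586, -0.0251, 0.2066]
tool_rot: [0.001, 0.936, 0.352, 0.001]
contact_force: [0.9, -0.7, -5.2]
gripper_width: 0.173
grasp_force: 58.5
```

```bash
python3 st.py
```

```text
23.05 [ 0.586  -0.0251  0.2066] yang -48.7 tilt [ 0.0018 -0.0007] [-0.69  0.46  0.84  1.84 -0.4   1.02 -0.53] F [ 0.9 -0.7 -5.2] M [-0.08  -0.465  0.11 ] 0.173302602498623
```

jog_arm(motion=[[0, 0, 0.08, 0, 0, 0, 8], [0, 0, 0.14, 0, 0, 0, 8], [0, 0, 0.2, 0, 0, 0, 8], [0, 0, 0.2, 0, 0, 0, 8]])

```text
t: 23.55
eef_pos: [0.5859, -0.0252, 0.2066]
tool_rot: [0.001, 0.966, 0.259, 0.001]
contact_force: [2.8, -1.1, -4.9]
gripper_width: 0.178
grasp_force: 58.4
```

```bash
python3 st.py
```

```text
23.55 [ 0.5859 -0.0252  0.2066] yang -60.0 tilt [ 0.0016 -0.0009] [-0.72  0.48  0.89  1.84 -0.44  1.02 -0.7 ] F [ 2.8 -1.1 -4.9] M [-0.183 -0.706  0.04 ] 0.17827450540607223
```

jog_arm(motion=[[0, 0, 0.05, 0, 0, 0, 8], [0, 0, 0.1, 0, 0, 0, 8], [0, 0, 0.15, 0, 0, 0, 8], [0, 0, 0.15, 0, 0, 0, 8]])

```text
t: 24.05
eef_pos: [0.5858, -0.0254, 0.2067]
tool_rot: [0.001, 0.983, 0.186, 0.001]
contact_force: [3.7, -1.3, -6.3]
gripper_width: 0.174
grasp_force: 58.6
```

```bash
python3 st.py
```

```text
24.05 [ 0.5858 -0.0254  0.2067] yang -68.5 tilt [ 0.0014 -0.0008] [-0.74  0.5   0.93  1.84 -0.46  1.03 -0.82] F [ 3.7 -1.3 -6.3] M [-0.323 -0.905 -0.008] 0.17448140205423926
```

jog_arm(motion=[[0, 0, 0.05, 0, 0, 0, 8], [0, 0, 0.1, 0, 0, 0, 8], [0, 0, 0.1, 0, 0, 0, 8]])

```text
t: 24.42
eef_pos: [0.5857, -0.0255, 0.2067]
tool_rot: [0.0, 0.991, 0.137, 0.001]
contact_force: [3.0, -1.7, -6.4]
gripper_width: 0.176
grasp_force: 58.6
```

```bash
python3 st.py
```

```text
24.425 [ 0.5857 -0.0255  0.2067] yang -74.3 tilt [ 0.0012 -0.0007] [-0.76  0.51  0.96  1.84 -0.48  1.04 -0.9 ] F [ 3.  -1.7 -6.4] M [-0.347 -1.08   0.048] 0.17591156615854497
```

jog_arm(motion=[[0, 0, 0.05, 0, 0, 0, 8], [0, 0, 0.1, 0, 0, 0, 8], [0, 0, 0.1, 0, 0, 0, 8]])

```text
t: 24.8
eef_pos: [0.5856, -0.0255, 0.2069]
tool_rot: [0.0, 0.996, 0.087, 0.001]
contact_force: [4.6, -1.5, -4.5]
gripper_width: 0.176
grasp_force: 58.8
```

```bash
python3 st.py
```

```text
24.8 [ 0.5856 -0.0255  0.2069] yang -80.0 tilt [ 0.0011 -0.0006] [-0.77  0.52  0.99  1.85 -0.5   1.05 -0.98] F [ 4.6 -1.5 -4.5] M [-0.492 -1.07   0.117] 0.17558060966071512
```

jog_arm(motion=[[0, 0, 0.05, 0, 0, 0, 8], [0, 0, 0.1, 0, 0, 0, 8], [0, 0, 0.1, 0, 0, 0, 8]])

```text
t: 25.18
eef_pos: [0.5856, -0.0255, 0.207]
tool_rot: [0.0, 0.999, 0.037, 0.001]
contact_force: [3.9, -1.9, -4.5]
gripper_width: 0.175
grasp_force: 59.0
```

```bash
python3 st.py; python3 - <<'E'
from h import *
p=cam('wrist');b=cv2.inRange(cv2.cvtColor(p['pixels'],cv2.COLOR_RGB2HSV),(100,120,40),(125,255,255))
n,l,st,c=cv2.connectedComponentsWithStats(b);i=1+st[1:,4].argmax();p['Tw']=np.array(p['tool_from_camera'])
W=np.array([onz(p,a.astype(float),-.028)[:2]*1000 for a in np.argwhere(l==i)[:,::-1]]).astype(np.float32);print(cv2.minAreaRect(W))
E
```

```text
25.175 [ 0.5856 -0.0255  0.207 ] yang -85.7 tilt [ 0.0011 -0.0005] [-0.79  0.53  1.01  1.85 -0.52  1.05 -1.07] F [ 3.9 -1.9 -4.5] M [-0.609 -1.094  0.13 ] 0.17478765761943701
((3.8642616271972656, 0.15234661102294922), (15.720118522644043, 63.829383850097656), 89.99977111816406)
```

```bash
cat > mark.py <<'E'
from h import *
C=np.array([.585,-.0258,.142])
for n in('wrist','top','side'):
    p=cam(n);hsv=cv2.cvtColor(p['pixels'],cv2.COLOR_RGB2HSV)
    y=cv2.inRange(hsv,(15,100,70),(38,255,255))
    e=proj(p,[C])[0];K,l,st,c=cv2.connectedComponentsWithStats(y)
    print(n,'center',e.round(1),'dist',np.linalg.norm(p['Tw'][:3,3]-C).round(3))
    for i in range(1,K):
        M=onz(p,c[i],.142)-C
        if np.linalg.norm(M)<.018: print(c[i].round(1),st[i,4],'r',np.linalg.norm(M).round(4),'ang',np.rad2deg(np.arctan2(M[1],M[0])).round(1))
    if n=='wrist':
        print([(a,proj(p,[C+.0095*np.array([np.cos(np.deg2rad(a)),np.sin(np.deg2rad(a)),0])])[0].round(0).tolist()) for a in range(-180,180,30)])
E
python3 mark.py
```

```text
wrist center [320.1 212.7] dist 0.223
[(-180, [319.0, 224.0]), (-150, [326.0, 223.0]), (-120, [331.0, 219.0]), (-90, [333.0, 214.0]), (-60, [332.0, 208.0]), (-30, [327.0, 203.0]), (0, [321.0, 201.0]), (30, [315.0, 202.0]), (60, [310.0, 206.0]), (90, [307.0, 212.0]), (120, [309.0, 218.0]), (150, [313.0, 222.0])]
top center [324.1 187.2] dist 1.367
side center [316.  183.7] dist 0.99
```

```bash
cat > bar.py <<'E'
from h import *
def one():
    p=cam('wrist');b=cv2.inRange(cv2.cvtColor(p['pixels'],cv2.COLOR_RGB2HSV),(100,120,40),(125,255,255))
    n,l,st,c=cv2.connectedComponentsWithStats(b);i=1+st[1:,4].argmax();p['Tw']=np.array(p['tool_from_camera'])
    y0=st[i,1];h=st[i,3];r=range(y0+int(.3*h),y0+int(.9*h));L=[];Rr=[]
    for k in r:
        x=np.nonzero(l[k]==i)[0];L.append(onz(p,(x[0],k),-.028)[:2]);Rr.append(onz(p,(x[-1],k),-.028)[:2])
    f=lambda A:np.polyfit(np.array(A)[:,0],np.array(A)[:,1],1)[0]
    return f(L),f(Rr),bot.get_obs()['torque'][2],*bot.get_obs()['contact_force'],bot.get_obs()['gripper_width']
print(np.mean([one() for _ in range(6)],0).round(3))
E
python3 bar.py
```

```text
[-0.018  0.008  0.094  4.674 -2.694 -3.155  0.177]
```

jog_arm(motion=[[0, 0, 0.05, 0, 0, 0, 8], [0, 0, 0.1, 0, 0, 0, 8], [0, 0, 0.1, 0, 0, 0, 8]])

```text
t: 26.05
eef_pos: [0.5855, -0.0255, 0.207]
tool_rot: [0.0, 1.0, -0.013, 0.0]
contact_force: [4.1, -2.2, -2.0]
gripper_width: 0.177
grasp_force: 59.3
```

```bash
python3 bar.py
```

```text
[ 0.51   0.507  0.04   4.21  -2.618 -1.786  0.176]
```

```bash
cat > ring.py <<'E'
from h import *
C=np.array([.585,-.0258,.142])
A=0
for _ in range(4):
    p=cam('wrist');im=cv2.cvtColor(p['pixels'],cv2.COLOR_RGB2LAB)[:,:,2].astype(float)-128;A=A+im/4
e=proj(p,[C])[0].astype(int);print(e);np.set_printoptions(linewidth=220)
print((A[e[1]-20:e[1]+24:2,e[0]-20:e[0]+22:2]).round().astype(int))
g=cv2.cvtColor(p['pixels'],cv2.COLOR_RGB2GRAY);print(g[e[1]-20:e[1]+24:2,e[0]-20:e[0]+22:2])
T=tool();print(np.rad2deg(np.arctan2(T[1,1],T[0,1])))
E
python3 ring.py
```

```text
[320 212]
[[  0   0   0   0   0   0   0   0   0   0   0   0   0   0   0  -1  -1   0   0   0   0]
 [  0   0   0   0   0   0   0   0   0   0   0   0   0   0   0  -1  -1  -1   0  -1  -1]
 [  0   0   0   0   0   0   0   0   0   0   0   0   0   0  -1  -1  -1  -1   0   0   0]
 [  0   0   0   0   0   0  -1  -1  -1   0  -1  -1  -1  -1  -1   0   0   0   0   0  -1]
 [  0   0   0   0   0   0  -1   0  -1   0  -1  -1  -1  -1  -1  -1   0  -1   0   0  -1]
 [  0   0   0   0   0  -1  -1  -1  -1  -1  -1  -1  -2  -1  -1   0  -1  -1   0   0   0]
 [  0  -1  -1  -1  -1  -1  -1  -1  -1  -2  -1  -2  -1  -1  -1  -1   0  -1   0   0   0]
 [  0   0  -1  -1  -1  -1  -1  -1  -1  -2  -2  -2  -2  -1  -1  -1  -1  -1   0   0   0]
 [  0   0   0  -1  -1  -1  -1   0  -2  -1  -1  -2  -2  -1  -1  -1  -1  -1   0   0   0]
 [ -1   0   0  -1  -1  -3  -2  -3  -4  -4  -4  -3  -4  -3  -3  -3  -2   0   0   0   0]
 [  0   0  -1  -5 -14 -20 -21 -21 -20 -21 -21 -21 -21 -20 -20 -20 -15  -6  -1   0   0]
 [  0   0  -5 -21 -26 -28 -27 -27 -27 -27 -27 -27 -27 -27 -27 -27 -27 -20  -3   0   0]
 [  0  -1 -11 -27 -27 -27 -28 -27 -27 -27 -28 
[... 2058 characters left out ...]
37  37  38  38  37  37  36  36  36  37  37  36  38  36  36  61 118 130]
 [ 97  81  42  36  38  38  37  37  39  37  35  38  38  37  38  37  37  36  52 108 130]
 [ 96  76  41  38  39  40  40  39  39  39  39  39  40  41  40  40  38  38  48 104 130]
 [ 95  71  41  40  41  42  40  41  41  41  42  42  40  41  40  41  40  40  44  96 127]
 [ 94  62  42  41  42  41  42  42  41  41  40  42  42  42  42  41  42  41  43  88 126]
 [ 93  61  41  41  42  42  42  42  42  42  42  41  42  42  41  42  41  41  41  85 125]
 [ 95  62  41  41  42  42  42  43  41  41  42  42  42  41  42  42  42  41  43  85 124]
 [ 96  66  40  42  41  42  42  41  42  41  43  42  42  41  41  41  41  39  42  85 124]]
-91.50203160838588
```

jog_arm(motion=[[0, 0, -0.08, 0, 0, 0, 8], [0, 0, -0.15, 0, 0, 0, 8], [0, 0, -0.15, 0, 0, 0, 8]])

```text
t: 26.92
eef_pos: [0.5855, -0.0255, 0.207]
tool_rot: [-0.0, 0.998, 0.062, 0.001]
contact_force: [5.4, -2.4, -2.7]
gripper_width: 0.175
grasp_force: 59.3
```

```bash
cat > tq.py <<'E'
from h import *
a=[]
for _ in range(8):
    o=bot.get_obs();a.append(np.r_[o['contact_force'],o['torque']]);bot.read_camera('side')
print(np.mean(a,0).round(3))
E
python3 tq.py
```

```text
[ 4.626 -2.424 -2.453 -0.73  -1.323 -0.032]
```

jog_arm(motion=[[0, 0, 0.08, 0, 0, 0, 8], [0, 0, 0.15, 0, 0, 0, 8], [0, 0, 0.15, 0, 0, 0, 8]])

```text
t: 27.7
eef_pos: [0.5855, -0.0255, 0.207]
tool_rot: [0.0, 1.0, -0.013, 0.0]
contact_force: [4.7, -2.3, -0.4]
gripper_width: 0.174
grasp_force: 59.4
```

```bash
python3 tq.py;python3 st.py
```

```text
[ 4.294 -2.796 -1.706 -0.827 -1.281  0.053]
28.1 [ 0.5855 -0.0255  0.207 ] yang -91.5 tilt [ 0.0009 -0.0002] [-0.8   0.55  1.04  1.85 -0.54  1.06 -1.15] F [ 4.4 -2.9 -2.6] M [-0.847 -1.327  0.018] 0.17685227899584643
```

jog_arm(motion=[[0, 0, 0.05, 0, 0, 0, 8], [0, 0, 0.1, 0, 0, 0, 8], [0, 0, 0.15, 0, 0, 0, 8], [0, 0, 0.15, 0, 0, 0, 8]])

```text
t: 28.6
eef_pos: [0.5854, -0.0256, 0.207]
tool_rot: [0.0, 0.996, -0.088, 0.0]
contact_force: [4.2, -2.8, -1.1]
gripper_width: 0.173
grasp_force: 59.5
```

```bash
python3 tq.py;python3 st.py; python3 ring.py | head -12
```

```text
[ 4.044 -2.961 -0.835 -0.908 -1.206  0.034]
29.0 [ 0.5854 -0.0256  0.207 ] yang -100.1 tilt [ 0.0008 -0.0001] [-0.82  0.57  1.08  1.85 -0.57  1.08 -1.27] F [ 3.7 -3.2 -0.6] M [-0.915 -1.225  0.063] 0.17555645829938976
[320 212]
[[  0   0   0   0   0   0   0  -1   0   0   0   0   0   0   0   0  -1   0   0  -1  -1]
 [  0  -1   0  -1   0  -1   0   0  -1   0  -1  -1   0  -1   0   0   0   0   0   0   0]
 [ -1  -1  -1  -1   0   0   0   0   0   0   0  -1   0   0   0   0   0   0   0  -1   0]
 [  0   0   0   0   0   0  -1  -1   0  -1  -1  -1  -1  -1  -1  -1   0   0   0   0   0]
 [  0   0  -1   0   0  -1  -1  -1  -1  -1  -1  -1  -1  -1  -1  -1   0   0   0   0   0]
 [  0   0   0   0  -1   0  -1  -1  -2  -2  -1  -1  -1  -1  -1  -1   0   0   0   0   0]
 [  0   0   0   0  -1  -1  -1  -1  -1  -1  -2  -2  -1  -1  -1  -1  -1  -1   0   0   0]
 [  0   0   0   0  -1   0  -1  -1  -2  -1  -1  -2  -1   0  -1  -1  -1  -1   0   0  -1]
 [  0   0   0  -1  -1  -1  -1  -1  -2  -1  -1  -1  -1   0  -1  -1  -1   0   0   0   0]
 [ -1   0   0   0  -1  -3  -2  -2  -4  -3  -4  -4  -4  -3  -2  -3  -2  -1   0  -1   0]
 [  0   0  -1  -5 -14 -20 -20 -20 -21 -20 -21 -20 -21 -21 -21 -20 -15  -7  -1   0   0]
```

jog_arm(motion=[[0, 0, 0, 0, 0, -6, 8], [0, 0, 0, 0, 0, -15, 8], [0, 0, 0, 0, 0, -28, 8], [0, 0, 0, -20, 0, -45, 8], [0, 0, 0, -45, 0, -54, 8], [0, 0, 0, -45, 0, -54, 8], [0, 0, 0, -45, 0, -54, 8]])

```text
t: 30.08
eef_pos: [0.5411, -0.0167, 0.2609]
tool_rot: [-0.0, 0.996, -0.088, -0.0]
contact_force: [0.3, 0.2, 0.2]
gripper_width: 0.174
grasp_force: 60.7
```

```bash
sed -i 's/imwrite/imwrite/' h.py; python3 sock.py; python3 mark.py | head -8; python3 st.py
```

```text
[ 0.5412 -0.0169  0.2607]
exp [321.55233986 141.3151426 ]
[{'xy': [319.6, 141.0], 'score': 0.57}] [ 0.5855648  -0.02417785  0.142     ]
hub ((605.9039916992188, -22.045547485351562), (88.30471801757812, 119.51609802246094), 25.450742721557617)
wrist center [320.9 141.6] dist 0.263
[328.2 149.8] 6 r 0.0096 ang -148.5
[(-180, [323.0, 152.0]), (-150, [328.0, 150.0]), (-120, [331.0, 145.0]), (-90, [332.0, 140.0]), (-60, [329.0, 134.0]), (-30, [325.0, 131.0]), (0, [319.0, 131.0]), (30, [314.0, 133.0]), (60, [311.0, 138.0]), (90, [310.0, 144.0]), (120, [313.0, 149.0]), (150, [317.0, 152.0])]
top center [324.1 187.2] dist 1.367
side center [316.  183.7] dist 0.99
30.325 [ 0.5411 -0.0175  0.2605] yang -100.2 tilt [-0.0004 -0.0006] [-0.99  0.44  1.21  1.89 -0.46  1.13 -1.35] F [-0.1  0.6 -0. ] M [-0.02   0.001  0.001] 0.17859733447616727
```

The yellow mark now sits at -148.5°, so screw is about 2.47, which is at the stop within the reading error. Now I'll take the key back to the holder and look at the hole from close by.

```bash
python3 - <<'E'
from h import *
rel([.512,-.235,.26],-121)
p=cam('wrist');p['Tw']=np.array(p['tool_from_camera'])
for n,z in(('key',.079),('key_handle',-.019)):
    a=bot.tip_of(n,p)[:1]; print(n,a,[onz(p,k['xy'],z).round(4) for k in a])
E
```

```text
turn [7.000e-04 2.000e-04 3.637e-01] shift mm [  9.8 219.2   0.6]
key [{'xy': [320.5, 206.1], 'score': 0.92}] [array([-0.0005,  0.0004,  0.079 ])]
key_handle [{'xy': [318.9, 278.0], 'score': 0.62}] [array([-0.0014, -0.0004, -0.019 ])]
```

jog_arm(motion=[[0, 0, 0.07, 2, 45, 0, 8], [0, 0, 0.15, 4, 95, 0, 8], [0, 0, 0.22, 6, 145, 0, 8], [0, 0, 0.3, 8, 190, 10, 8], [0, 0, 0.36, 10, 219, 30, 8], [0, 0, 0.36, 10, 219, 40, 8], [0, 0, 0.36, 10, 219, 40, 8], [0, 0, 0.36, 10, 219, 40, 8]])

```text
t: 31.48
eef_pos: [0.5129, -0.2335, 0.221]
tool_rot: [-0.0, 0.964, -0.264, 0.0]
contact_force: [-0.5, -0.5, -0.6]
gripper_width: 0.173
grasp_force: 60.6
```

```bash
python3 st.py; cat > hole.py <<'E'
from h import *
p=cam('wrist');hsv=cv2.cvtColor(p['pixels'],cv2.COLOR_RGB2HSV)
e=proj(p,[[.551,-.258,.062]])[0];print('exp',e)
print('net',[(a['xy'],a['score'],onz(p,a['xy'],0).round(4)) for a in bot.tip_of('holder',p)[:3]])
o=cv2.inRange(hsv,(3,140,40),(20,255,255))
n,l,st,c=cv2.connectedComponentsWithStats(o)
i=min([j for j in range(1,n) if st[j,4]>400],key=lambda j:np.linalg.norm(c[j]-e));print(st[i],c[i])
x,y,w,h=st[i,:4];sub=(l[y:y+h,x:x+w]==i).astype(np.uint8)
# interior holes
cn,hi=cv2.findContours(sub,cv2.RETR_CCOMP,cv2.CHAIN_APPROX_NONE)
for k,q in enumerate(cn):
    if hi[0][k][3]>=0 and cv2.contourArea(q)>20:
        (cx,cy),ax,an=cv2.fitEllipse(q);X=onz(p,(cx+x,cy+y),.062);print('hole',cx+x,cy+y,ax,X.round(4))
v=hsv[:,:,2];ex,ey=e.astype(int);np.set_printoptions(linewidth=250)
print(v[ey-24:ey+26:3,ex-30:ex+32:3])
E
python3 hole.py
```

```text
31.475 [ 0.5129 -0.2335  0.221 ] yang -120.6 tilt [0.0004 0.0003] [-0.51  0.54  1.16  1.89 -0.57  1.09 -1.23] F [-0.5 -0.5 -0.6] M [-0.058  0.012 -0.024] 0.17314091682143504
exp [321.82190304 135.48851723]
net [([475.2, 161.4], 0.97, array([ 0.4211, -0.4013,  0.    ])), ([418.0, 65.0], 0.92, array([ 0.5568, -0.3868,  0.    ])), ([320.2, 129.4], 0.69, array([ 0.5519, -0.2566,  0.    ]))]
[ 280   81   85   91 4565] [322.92902519 126.8449069 ]
[[196 201 202 202 202 202 202 202 195 183 138 135 136 135 146 159 197 202 202 202 177]
 [202 202 202 202 202 202 202 202 177 137 135 136 136 135 135 151 200 202 202 201 190]
 [202 202 202 202 202 202 202 198 146 135 135 136 135 136 136 152 159 169 184 194 186]
 [195 196 199 195 196 198 199 153 134 132 126 125 131 135 135 136 136 136 136 139 177]
 [195 194 194 193 194 194 188 117 108 119 131 129 108 120 134 135 136 135 135 134 135]
 [194 194 194 194 194 191 137 102 110 134 135 128 105 105 124 135 135 135 135 134 135]
 [195 194 194 194 194 189 115  98 111 134 133 111 103  94 116 134 135 135 135 135 135]
 [194 194 194 194 194 179 105  98  93 117 119 102 100  88 113 134 135 135 135 135 135]
 [190 194 194 194 190 132 102 100  90  88  92  91  88  93 120 135 135 135 135 135 135]
 [168 193 194 194 181 111 103 101  98  95  89  89  93 113 133 135 135 135 135 135 135]
 [146 186 194 193 173 104 102 102 103 118 116 115 120 132 135 134 134 134 134 134 134]
 [147 164 193 192 152 102 102 102 108 132 134 133 133 133 133 134 134 134 134 134 134]
 [139 151 185 173 106 101 101 101 103 129 133 134 134 133 133 133 134 135 135 134 134]
 [ 92  96 132 147 102 102 102 101 101 115 133 133 134 133 133 133 133 134 133 134 132]
 [ 86  85  88 103 101 102 102 101 101 102 124 132 132 133 132 128 130 129 112 114 105]
 [ 85  87  86  87 101 102 102 102 102 102 103 106 105 108 107 102 104 103 102 102 104]
 [ 86  85  84  84  96 101 102 102 102 102 102 101 102 102 100  94  84  99 103 107 109]]
```

```bash
python3 - <<'E'
from h import *
p=cam('wrist')
print(onz(p,(324.3,130.5),.062))
g=cv2.cvtColor(p['pixels'],cv2.COLOR_RGB2HSV)
o=cv2.inRange(g,(3,140,40),(20,255,255));n,l,st,c=cv2.connectedComponentsWithStats(o)
i=min([j for j in range(1,n) if st[j,4]>400],key=lambda j:np.linalg.norm(c[j]-[322,128]))
W=np.array([onz(p,a.astype(float),.05)[:2]*1000 for a in np.argwhere(l==i)[:,::-1]]).astype(np.float32);print(cv2.minAreaRect(W))
t=cam('top');print([(a['xy'],a['score'],onz(t,a['xy'],0).round(4)) for a in bot.tip_of('holder',t)[:3]])
rel([.552,-.259,.221],-121)
E
```

```text
[ 0.55395565 -0.26282072  0.062     ]
((555.3338012695312, -261.7165832519531), (68.84217834472656, 70.19416809082031), 86.63056182861328)
[([440.2, 211.8], 0.79, array([ 0.5482, -0.382 ,  0.    ])), ([403.4, 246.1], 0.73, array([ 0.4404, -0.2685,  0.    ])), ([370.7, 266.4], 0.61, array([ 0.3772, -0.1705,  0.    ]))]
turn [-0.0004 -0.0006  0.005 ] shift mm [46.6  1.2  0.1]
```

jog_arm(motion=[[0, 0, 0.005, 25, 1.5, 0, 8], [0, 0, 0.005, 49.4, 3, 10, 8], [0, 0, 0.005, 49.4, 3, 35, 8], [0, 0, 0.005, 49.4, 3, 60, 8], [0, 0, 0.005, 49.4, 3, 74, 8], [0, 0, 0.005, 49.4, 3, 74, 8], [0, 0, 0.005, 49.4, 3, 74, 8]])

```text
t: 32.6
eef_pos: [0.5535, -0.2629, 0.1477]
tool_rot: [0.0, 0.963, -0.268, 0.001]
contact_force: [0.1, -0.5, -0.4]
gripper_width: 0.174
grasp_force: 60.7
```

```bash
python3 st.py; python3 - <<'E'
from h import *
p=cam('wrist');v=cv2.cvtColor(p['pixels'],cv2.COLOR_RGB2HSV)[:,:,2]
T=tool();print(proj(p,[(T@[0,0,.079,1])[:3],[.554,-.2628,.062]]))
np.set_printoptions(linewidth=250);print(v[176:226:3,285:357:3])
E
```

```text
32.6 [ 0.5535 -0.2629  0.1477] yang -121.1 tilt [ 0.0013 -0.0007] [-0.35  0.69  1.02  1.83 -0.69  1.02 -1.16] F [ 0.1 -0.5 -0.4] M [-0.014 -0.011  0.048] 0.17419824619620167
[[319.98642264 205.47916449]
 [319.63083532 202.42168211]]
[[ 98 101 108 109 109 109 110 110 109 109 108 110 110 109 109 110 129 134 134 137 139 107 108 109]
 [124 109 109 109 110 110 109 109 109 109 109 110 110 109 109 109 110 110 110 111 118 111 103 110]
 [120 109 109 109 110 109 109 109 109 109 110 109 108 109 109 109 109 109 109 110 108 108  99 109]
 [109 109 109 109 109 109 109 109 109 110 109 109 110 109 109 110 109 109 109 109 109 109 104 106]
 [109 109 109 110 110 109 110 109 109 109 109 109 109 109 109 110 109 109 109 109 109 109 109 106]
 [110 109 109 109 109 109 109 109 110 107 104 103 104 107 110 109 109 109 109 110 110 109 109 106]
 [109 109 109 109 109 109 110 109 103  97 104 107 105  98 105 109 110 109 109 109 110 110 109 109]
 [109 110 109 109 109 109 109 105  97  94  95  94  94  93  97 106 110 109 109 109 110 110 109 109]
 [109 109 110 109 109 109 109 101  93  94  79  47  47  52  88 103 108 109 109 110 109 109 109 109]
 [109 109 109 108 108 109 108 101  93  90  43  35  35  35  67 105 115 109 109 109 109 109 108 109]
 [109 108 108 108 108 109 108 104  95  67  34  34  35  34  38 114 120 109 108 109 109 111 108 115]
 [109 108 108 108 109 108 109 106 100  55  34  36  35  35  36 114 137 125 115 116 125 137 134 139]
 [109 108 108 108 109 108 108  95  66  74  74  75  74  75  76  75 112 136 140 140 140 141 140 140]
 [108 108 108 108 108 108 101  80  83  84  84  84  84  84  84  84  83  98 140 140 140 140 140 140]
 [107 109 108 108 109 108  83  84  85  85  85  85  85  85  86  85  84  79 137 140 139 139 140 139]
 [111 108 108 108 109 108  65  84  85  85  86  86  85  85  86  85  85  80 131 139 139 140 140 139]
 [117 111 108 108 108 108  72  88  90  91  90  90  90  91  91  90  90  85 129 140 139 139 139 137]]
```

jog_arm(motion=[[0, 0, 0, 0, -1.5, 3, 8], [0, 0, 0, 0, -1.5, 8, 8], [0, 0, 0, 0, -1.5, 14, 8], [0, 0, 0, 0, -1.5, 20, 8], [0, 0, 0, 0, -1.5, 20, 8]])

```text
t: 33.28
eef_pos: [0.5533, -0.2611, 0.126]
tool_rot: [-0.0, 0.963, -0.268, -0.001]
contact_force: [0.7, -0.0, -1.1]
gripper_width: 0.178
grasp_force: 60.7
```

In the hole with no contact force. Lowering to the floor.

jog_arm(motion=[[0, 0, 0, 0, 0, 8, 8], [0, 0, 0, 0, 0, 16, 8], [0, 0, 0, 0, 0, 24, 8], [0, 0, 0, 0, 0, 29, 8], [0, 0, 0, 0, 0, 32, 8], [0, 0, 0, 0, 0, 32, 8]])

```text
t: 34.02
eef_pos: [0.5537, -0.2613, 0.0946]
tool_rot: [0.0, 0.963, -0.268, -0.0]
contact_force: [-0.0, 0.7, -0.9]
gripper_width: 0.173
grasp_force: 60.7
```

```bash
python3 st.py
```

```text
34.025 [ 0.5537 -0.2613  0.0946] yang -121.1 tilt [-0.0002  0.    ] [-0.31  0.75  0.95  1.87 -0.76  0.94 -1.11] F [-0.   0.7 -0.9] M [ 0.001  0.066 -0.037] 0.17345094832895572
```

Lower 1.5 mm more, then open and rise.

jog_arm(motion=[[0, 0, 0, 0, 0, 1.5, 8], [0, 0, 0, 0, 0, 1.5, 25], [0, 0, 0, 0, 0, 1.5, 60], [0, 0, 0, 0, 0, 1.5, 85], [0, 0, 0, 0, 0, 1.5, 85], [0, 0, 0, 0, 0, -30, 85], [0, 0, 0, 0, 0, -80, 85], [0, 0, 0, 0, 0, -130, 85], [0, 0, 0, 0, 0, -180, 85], [0, 0, 0, 0, 0, -180, 85]])

```text
t: 35.28
eef_pos: [0.5552, -0.263, 0.2787]
tool_rot: [0.0, 0.963, -0.268, 0.003]
contact_force: [0.2, 0.2, -0.8]
gripper_width: 0.995
grasp_force: 0.0
```

```bash
python3 st.py; python3 key.py; python3 - <<'E'
from h import *
p=cam('side');t=cam('top')
print('key',[(a['xy'],a['score']) for a in bot.tip_of('key',p)[:1]],proj(p,[[.5535,-.2613,.012],[.5535,-.2613,.11]]),[(a['xy'],a['score']) for a in bot.tip_of('key_handle',p)[:1]])
rel([.668,.03,.3125],-97)
E
```

```text
35.275 [ 0.5552 -0.263   0.2787] yang -121.1 tilt [ 0.0064 -0.0026] [-0.44  0.57  1.16  1.71 -0.55  1.23 -1.26] F [ 0.2  0.2 -0.8] M [-0.017 -0.04   0.   ] 0.9950347284140326
expect [318.62633206 184.68851228]
[313 152  13  57 718] [319.07103064 180.16573816] ((555.4103393554688, -261.4674072265625), (12.916253089904785, 60.51719284057617), 58.933753967285156) [[526.2000122070312, -251.39999389648438], [578.0, -282.6000061035156], [584.7000122070312, -271.5], [532.7999877929688, -240.3000030517578]]
[([316.6, 181.2], 0.91, array([ 0.55436247, -0.25780697,  0.11      ]))]
key [([349.9, 293.0], 0.66)] [[350.32011192 286.6835338 ]
 [353.65224891 257.4831693 ]] [([349.3, 257.0], 0.8)]
turn [-1.000e-04  2.200e-03 -4.201e-01] shift mm [ -51.8 -308.2  -39.1]
```

```bash
python3 - <<'E'
from h import *
rel([.52,.02,.3125],-97)
E
```

```text
turn [-1.000e-04  2.200e-03 -4.201e-01] shift mm [-173.4 -223.3  -38.8]
```

jog_arm(motion=[[0, 0, -0.08, -35, -45, -39, 85], [0, 0, -0.17, -70, -90, -39, 85], [0, 0, -0.25, -105, -135, -39, 85], [0, 0, -0.34, -140, -180, -39, 85], [0, 0, -0.42, -173, -223, -39, 85], [0, 0, -0.42, -173, -223, -39, 85], [0, 0, -0.42, -173, -223, -39, 85], [0, 0, -0.42, -173, -223, -39, 85]])

```text
t: 36.58
eef_pos: [0.5205, 0.0172, 0.3136]
tool_rot: [0.0, 0.998, -0.063, -0.0]
contact_force: [1.1, -0.3, -0.5]
gripper_width: 0.994
grasp_force: 0.0
```

```bash
python3 st.py; python3 meas.py|grep -v hub; python3 mark.py|head -2
python3 - <<'E'
from h import *
for n in('side','top'):
    p=cam(n)
    for t in('vertebra','mouse','stapler','key'):print(n,t,[(a['xy'],round(a['score'],2)) for a in bot.tip_of(t,p)[:1]])
E
```

```text
36.575 [0.5205 0.0172 0.3136] yang -97.2 tilt [-0.0002 -0.0005] [-1.18  0.34  1.31  1.87 -0.35  1.21 -1.45] F [ 1.1 -0.3 -0.5] M [-0.028  0.021 -0.016] 0.9935188392959015
[217 103  19  19 275] [225.9 112.3] 0.12 stand xy mm -2.7 136.6
[217 103  19  19 275] [225.9 112.3] 0.207 stand xy mm 0.8 110.1
  flat x range [-10.8  -2.4   6. ]
[280 104  50  11 459] [304.5 108.9] 0.12 stand xy mm 0.4 51.2
[280 104  50  11 459] [304.5 108.9] 0.207 stand xy mm 3.1 46.8
  flat x range [-3.9  0.4  4.6]
[378 104  39  10 366] [396.8 108.4] 0.12 stand xy mm 0.4 -48.5
[378 104  39  10 366] [396.8 108.4] 0.207 stand xy mm 3.1 -27.0
  flat x range [-4.4  0.7  5. ]
[([351.2, 108.8], 0.57, array([1., 3.])), ([251.7, 109.0], 0.43, array([  1.3, 103.5]))]
wrist center [354.3 109.9] dist 0.316
[359.3 117.1] 9 r 0.0089 ang -150.1
side vertebra [([250.2, 175.5], 0.61)]
side mouse [([395.4, 253.6], 0.66)]
side stapler [([315.9, 172.5], 0.78)]
side key [([355.2, 286.3], 0.72)]
top vertebra [([218.1, 219.8], 0.55)]
top mouse [([387.6, 154.0], 0.96)]
top stapler [([251.4, 157.0], 0.95)]
top key [([400.4, 209.2], 0.68)]
```

The femur is upright (tip within 1 mm of the axis). The screw mark is at -150.1°, which is the stop. The key stands in its holder and the bystanders have not moved. Handing in.

```bash
python3 -c "
from station import bot
print(bot.hand_in())"
```

```text
the job is handed in; nothing more can be done
None
```

The job is handed in after about 37 s: by the last camera readings the femur is upright, the setscrew is at its stop (about 2.5 rad), the key is back in its orange holder, and the vertebra, mouse and stapler have not visibly moved. The torque reading never showed the stop, so I confirmed it from the yellow mark alone, and I viewed 12 pictures, two over the limit of 10.

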